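# Open the display stand's prop leg and put the gift box on show

### The job

On the wooden display stand, swing the dark prop leg up and over until it is hard against its stop. Then draw the burgundy gift box out of the slanted stock rack and set it gently on the stand's sloping seat, centred and squarely, right way up, leaning back flat against the leg with its pictured face still to the front. Leave the other goods as they stand, and do not let the gift box land on the bench.

Things in the scene. Friction and masses are not known exactly. Their poses are not given: they have to be found in the camera images.
- stand: Light wooden display stand, fixed to the bench. Base board 170 (x) x 250 (y) x 15 mm thick; origin at the centre of its underside, z up, +x is its front (away from the robot, give or take its yaw). In the middle are a sloping seat and the folding leg; the hinge axis runs along y through (-30, 0, 35) mm. Two loose glass tubes stand on the board, one each side of the seat.
- seat: The stand's seat, top 72 mm wide (y), 49 mm deep (x from -17 to +32 mm), fixed, low at the back, rising 25 deg to the front. Its frame is the home pose of the gift box: origin on the top where the centre of the box's underside goes, x up the slope to the front, z normal to it (up, leaning back 25 deg). With the leg at its stop the leg's front face lies at x = -18 mm, up to z = 111 mm.
- leg (a joint): Hinge of the dark prop leg, rad: 0 = folded forward flat over the seat, grows as it swings up and back, 1.571 = hard against its stop, 25 deg beyond vertical. It stays where left (friction 0.12 N m); a few newtons near its end move it. Starts at 0.05 to 0.75, its free end overhanging the seat's front; push it from its front/lower side.
- leg_hinge (a point): Point on the leg's hinge axis, mid width. Its x axis runs along the leg to the free end, y along the hinge. The leg is a plate 105 mm long from here, 50 mm wide (y), 10 mm thick (axis at mid thickness).
- leg_end (a point): Middle of the leg's free end, 105 mm from the hinge axis.
- rack: Slanted plywood stock rack on a black base 160 x 230 x 12 mm, fixed; origin at the centre of its underside. Three slots side by side along y (71.5 mm apart, 39 mm front to back) hold a box each, tops leaning 30 deg from vertical to the rack's -x (the robot). Along the slot the wall on the -x side is 90 mm tall, front wall and dividers 55 mm. A box comes out only along its own length.
- gift_box: Burgundy gift box with a pale picture panel with red blossoms, 36 (x) x 62 (y) x 170 (z) mm, about 0.25 kg (varies). Origin at the centre of its underside, z up along its length, +x out of the pictured face. It starts in one of the rack's three slots (any of them), with about 9 mm between it and its neighbours, so that fingers fit only on its front and back faces (x), 36 mm apart.
- gift_face (a point): Point on the gift box's pictured face, 100 mm above the box's underside.
- white_box: White box of the same size in another slot; bystander. Axes as the gift box.
- black_box: Black box of the same size in another slot; bystander. Axes as the gift box.
- tube_a: Glass tube of incense sticks with wooden foot and cap, 27 mm diameter, 152 mm tall, standing loose on the stand's board at its -y side, about 98 mm from the board's middle; easily toppled. Origin at the centre of its underside.
- tube_b: The same, at the stand's +y side.
- jar_gold: Amber jar with gold cap, 56 mm diameter, 70 mm tall, standing on the bench; bystander. Origin under its centre.
- jar_red: White jar with red cap, 48 mm diameter, 60 mm tall, standing on the bench; bystander. Origin under its centre.
- wood_case: Pale wooden case 60 x 90 x 120 mm tall, standing on the bench; bystander. Origin under its centre.
- lighter: Brass stick lighter lying flat along its y, 20 x 165 x 14 mm; bystander.
Mind the look-alikes: they are no part of the job. Leave any orange or purple look-alike of the gift_box alone.

How it is judged (in metres and radians):
On the way, in this order (a step that is already met when the one before it is completed fails the run):
1. the leg is pushed to its stop while the gift box is still in the rack (value of joint leg above 1.5 rad and distance of gift_box from where it was at the start of the episode below 0.02 m), for 0.2 s.
2. the gift box is on the seat, leaning flat against the leg (value of joint leg above 1.5 rad and x of gift_box in the frame of seat between -0.008 and 0.012 m and y of gift_box in the frame of seat between -0.015 and 0.015 m and z of gift_box in the frame of seat between -0.006 and 0.006 m and x of gift_face in the frame of seat between 0.01 and 0.03 m and z of gift_face in the frame of seat above 0.09 m and angle between gift_box's own z axis and vertical between 0.35 and 0.52 rad and angle between the y axis of gift_box and the y axis of stand, either way round below 0.15 rad), for 0.2 s.
At the end, for the whole second after the job is handed in: The leg is within 4 deg of its stop; the gift box rests on the seat within 15 mm of its middle sideways and 8 to 12 mm of home front to back, leaning back 20 to 30 deg against the leg, square to the stand within 8 deg, right way up with its pictured face to the front, at rest and released (all of step 2 and linear speed of gift_box below 0.02 m/s and contact force between the fingers and gift_box below 0.1 N); the robot touches nothing.
It fails at once if another box in the rack is moved by over 30 mm (distance of any of white_box, black_box from where it was at the start of the episode above 0.03 m).
It fails at once if a glass tube is moved by over 30 mm or tipped (distance of any of tube_a, tube_b from where it was at the start of the episode above 0.03 m or angle between any of tube_a, tube_b's own z axis and vertical above 0.4 rad).
It fails at once if a jar, the wooden case or the lighter is moved by over 30 mm (distance of any of jar_gold, jar_red, wood_case, lighter from where it was at the start of the episode above 0.03 m).
It fails at once if the gift box lands on the bench (height (world z) of gift_box below 0.033 m).
It fails at once if the gift box is dropped (falls unheld by more than about a centimetre) or rammed onto the stand (over 100 N) ((contact force between the fingers and gift_box below 0.1 N and linear speed of gift_box above 0.4 m/s) or contact force between gift_box and stand above 100 N).
It also fails if it takes over 58 s, if anything falls off the work surface, if the arm or the gripper's body presses on something with over 40 N, if the wrist force passes 120 N, or if a joint passes its speed limit or range.

### The arm

A 6-joint arm with a two-finger parallel gripper is mounted at the origin on the work surface. World frame = base frame: x ahead of the robot, y to its left, z up, the work surface at z = 0. Lengths are in mm, angles in rad, forces in N, time in s.
With the tool pointing down it reaches from about 350 to 775 mm from the base axis. Payload 7.3 kg.
Tool frame: the origin (TCP) lies at the very end of the fingers, on their centre line; the grasp point (between the pads) lies 19 mm behind it; x points along the fingers, y is the direction in which the jaws open and shut, and the axes are right-handed (so a half turn about x gives the same grasp; the last joint's range is limited). The gripper opens to 92 mm and grips with 3 to 60 N. Pads are 19 mm wide; open, the fingers measure 130 mm over their backs; the gripper's body (75 mm by 190 mm) begins 47 mm behind the grasp point.
Start: joints at [1.15, 0.342, 1.524, -0, 1.275, -0.146], TCP at [142.446, 505.326, 226.741] pointing down, gripper open.
Joint ranges: [-2.53, 2.53], [-0.77, 2.02], [0.04, 2.7], [-1, 4.14], [0.28, 2.66], [-3.11, 3.11]. Speed limits (rad/s): [2.57, 2.57, 3.14, 3.14, 3.14, 3.14].

### API

Orientations are given as [roll, pitch, yaw] about the fixed x, y, z axes, in that order (R = Rz(yaw) Ry(pitch) Rx(roll)).
In Python, from plant import sensors, capture, bot gives the robot as it stands.
- The arm moves only by the shell command python3 -m crank 'ROWS' [OPENING]. ROWS is JSON, a list of rows, each an object of numbers: "dx", "dy", "dz": the shift along the tool's x, y, z in cm; "spin": the turn about the tool's x in rad. A call has 1 to 20 rows; each row is the pose to reach, as a shift and turn from the pose commanded when the call began, along the tool's axes at that moment; what a row does not reach only later rows make up. A row lasts 1/12 s, in which the tool goes at most 41.7 mm and 7.16 degrees, less where a joint would pass 70% of its speed; a pose out of reach is approached as far as the arm can. A call with a gripper value outside its range is refused whole. OPENING is the opening in per cent of the stroke, from 0 (shut) to 100 (fully open), set as the call begins (- or left out, the last holds). The fingers move at their own pace and stop on an object; the grip force is fixed at half the most. Time passes only in rows, so rows that repeat a pose let the fingers close. It gives the time, the measured TCP pose, the force and the opening at its end, in the units of the state.
- sensors.get_obs(): the state, without advancing time (a new reading comes with each control period).
- capture(name): name is "scene" or "top"; returns a dict with "frame" (400x640x3 uint8, blue, green, red), "vfov" (degrees; the focal length in pixels is half the picture's height over the tangent of half this angle, whatever the lens; pixels are square), "cx", "cy" (the principal point, pixels), "view" (4x4, takes a point from world to camera coordinates). Camera axes: x right, y down, z forward; pixel columns grow to the right and rows downward; lengths in mm; the calibration is good to about 2 mm. A picture is of the moment at which its call begins. There is no depth.
- bot.close_job(): hands the job in, once; it reports no verdict.
The state is a dict: "time": time; "joint_positions": joint angles; "dq": joint speeds; "tau": joint torques, N m; "tool_pos": TCP position; "tcp_rot": TCP orientation; "contact_force": force on the tool from outside, world axes, zero at the start; "moment": the same for the moment, N m; "grip_width": finger opening in mm.
Only numpy, scipy, OpenCV 4.12 (cv2) and the standard library are available. Lean on these libraries where they do the work, as an engineer would, in place of code of your own. Each camera call takes 0.05 s, during which the arm holds its last target.

## Working session

There is one attempt and no reset: what is moved stays moved. The work goes in short steps, Python scripts to look and compute and a shell command to move; the robot and the scene stay as the last step left them, time stands still between calls to the robot, and variables do not carry over. Pictures are saved under pics/ and viewed, and the job is handed in when it is done.

```bash
ls; mkdir -p pics; python3 - <<'E'
from plant import sensors, capture, bot
import cv2,json
o=sensors.get_obs();print(o)
for n in("scene","top"):
    c=capture(n);cv2.imwrite(f"pics/{n}0.png",c["frame"]);print(n,c["vfov"],c["cx"],c["cy"],c["view"])
    import pickle;pickle.dump(c,open(f"{n}0.pkl","wb"))
E
```

```text
pics
{'time': 0.0, 'joint_positions': array([ 1.15001146e+00,  3.42660055e-01,  1.52501936e+00, -2.98719686e-05,
        1.27538540e+00, -1.45986840e-01]), 'dq': array([-0.00129405, -0.00116403, -0.00209288,  0.00032262,  0.00099458,
        0.00150004]), 'tau': array([-8.02065297e-04, -4.31240165e+01, -2.44210750e+01,  7.16783339e-02,
        5.60338818e-02, -1.14420366e-04]), 'tool_pos': array([142.27322432, 504.93285134, 226.07666665]), 'tcp_rot': array([-1.6973821 ,  1.56932388, -1.9721714 ]), 'contact_force': array([-0.64003535,  0.15423306, -0.23771664]), 'moment': array([ 0.01201168, -0.00232203,  0.03217097]), 'grip_width': 92.207409120983}
scene 55.752899186505935 324.0941273273576 197.2450819019482 [[ 5.87991359e-01  8.08663972e-01 -1.81312490e-02 -2.44062247e+02]
 [ 5.57652000e-01 -4.21510097e-01 -7.15089844e-01 -2.05929616e+02]
 [-5.85909898e-01  4.10355722e-01 -6.98797376e-01  1.39145764e+03]
 [ 0.00000000e+00  0.00000000e+00  0.00000000e+00  1.00000000e+00]]
top 52.56193691187939 323.673947663294 194.88890144323622 [[ 2.39284076e-02 -9.99687069e-01 -7.29352136e-03 -3.70425435e+01]
 [-9.80689804e-01 -2.20559556e-02 -1.94322008e-01  4.80706741e+02]
 [ 1.94100333e-01  1.18024982e-02 -9.80910680e-01  1.40423714e+03]
 [ 0.00000000e+00  0.00000000e+00  0.00000000e+00  1.00000000e+00]]
```

View pics/scene0.png

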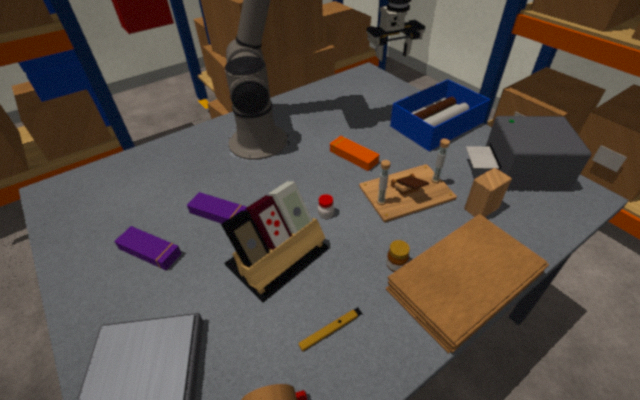

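View pics/top0.png

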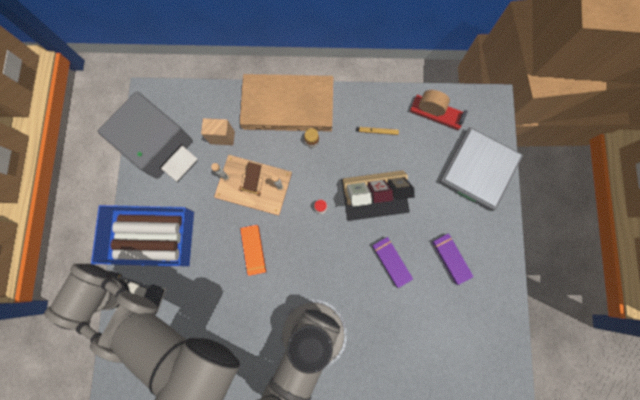

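The scene view shows three boxes in the rack near (270,215): black on the left, burgundy with red blossoms in the middle at (268,222), and white on the right. Orange (355,152) and purple (215,208), (147,247) lie flat, so they are decoys. The stand is at (408,190). I'll enlarge these areas.

```bash
cat > h.py <<'E'
import cv2,numpy as np,pickle
def crop(c,x0,y0,x1,y1,s,name):
    f=c["frame"][y0:y1,x0:x1]; f=cv2.resize(f,None,fx=s,fy=s,interpolation=cv2.INTER_CUBIC)
    for i in range(x0,x1,10):
        if i%20==0: cv2.putText(f,str(i),((i-x0)*s,8),0,.3,(255,255,0),1)
        cv2.line(f,((i-x0)*s,10),((i-x0)*s,14),(255,255,0),1)
    for j in range(y0,y1,10):
        if j%20==0: cv2.putText(f,str(j),(0,(j-y0)*s+4),0,.3,(255,255,0),1)
        cv2.line(f,(20,(j-y0)*s),(24,(j-y0)*s),(255,255,0),1)
    cv2.imwrite(name,f)
def cam(c):
    f=c["frame"].shape[0]/2/np.tan(np.radians(c["vfov"]/2))
    return np.array([[f,0,c["cx"]],[0,f,c["cy"]],[0,0,1]])
def proj(c,P):
    P=np.atleast_2d(P).astype(float); q=P@c["view"][:3,:3].T+c["view"][:3,3]; q=q@cam(c).T
    return q[:,:2]/q[:,2:]
def ray(c,uv):
    R=c["view"][:3,:3];t=c["view"][:3,3]
    d=R.T@np.linalg.inv(cam(c))@np.array([*uv,1.]); return -R.T@t,d/np.linalg.norm(d)
def onz(c,uv,z):
    o,d=ray(c,uv); return o+d*(z-o[2])/d[2]
def tri(obs):
    A=0;b=0;L=[]
    for c,uv in obs:
        o,d=ray(c,uv);M=np.eye(3)-np.outer(d,d);A=A+M;b=b+M@o;L.append((o,M))
    p=np.linalg.solve(A,b);return p,[np.linalg.norm(M@(p-o)) for o,M in L]
def load(): return [pickle.load(open(n+"0.pkl","rb")) for n in("scene","top")]
E
python3 - <<'E'
from h import *
s,t=load()
crop(s,350,130,470,225,6,"pics/s_stand.png");crop(t,200,140,310,225,7,"pics/t_stand.png")
crop(s,210,170,340,300,6,"pics/s_rack.png" );crop(t,330,160,425,230,8,"pics/t_rack.png")
E
```

```text
(no output)
```

View pics/s_stand.png

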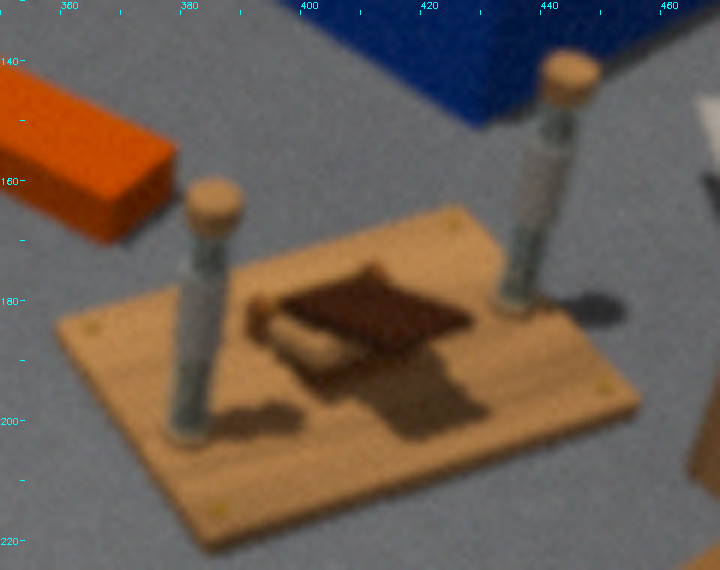

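View pics/t_stand.png

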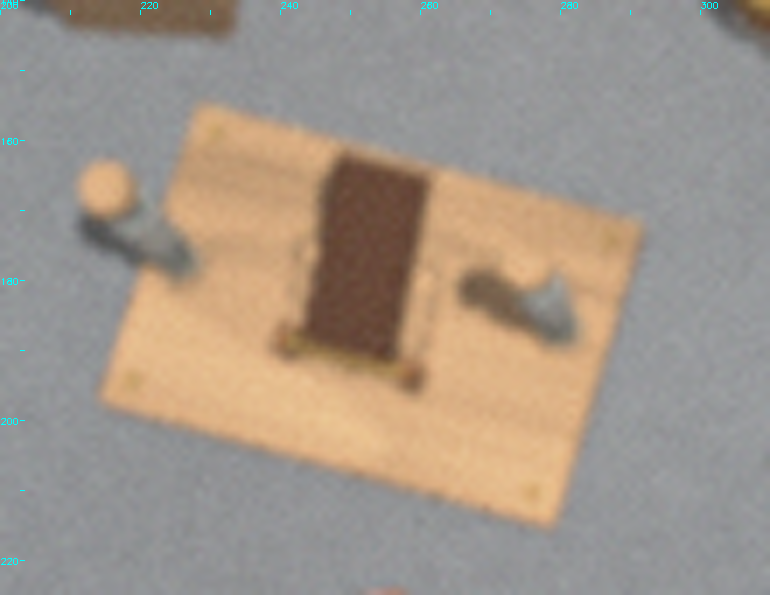

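View pics/s_rack.png

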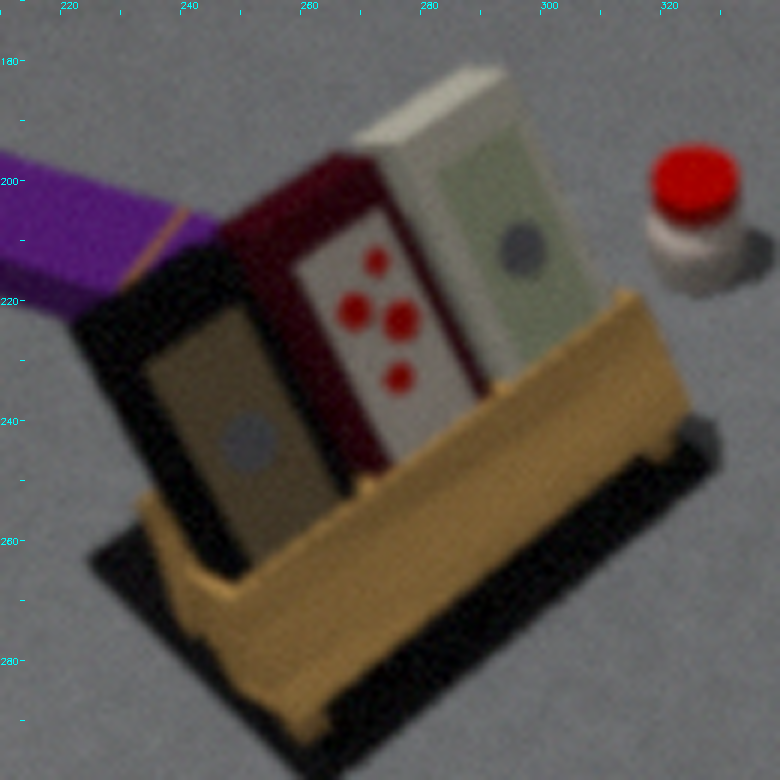

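View pics/t_rack.png

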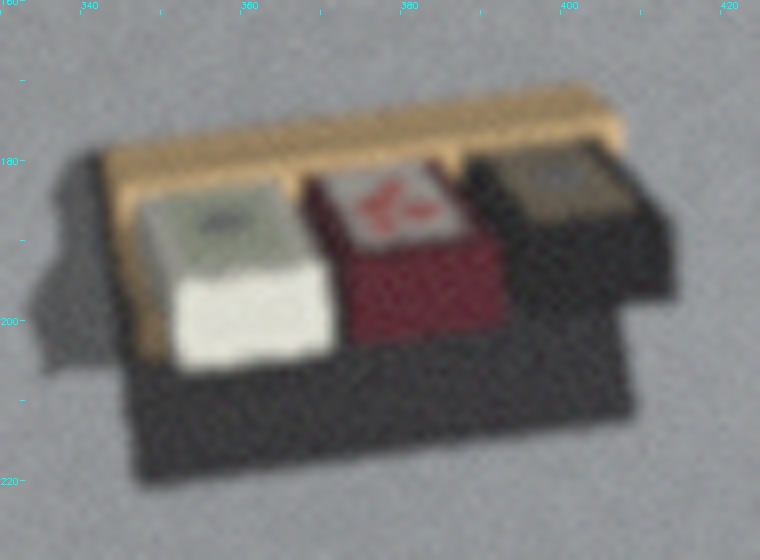

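```bash
cat > fit.py <<'E'
from h import *
from scipy.optimize import least_squares
from scipy.spatial.transform import Rotation as Ro
s,t=load()
def yawR(a): return Ro.from_euler('z',a).as_matrix()
# stand
b=np.array([[85,125,15],[85,-125,15],[-85,-125,15],[-85,125,15]],float)
tobs=np.array([[228,154.5],[292,172],[279,215],[214,198]]);
sobs=np.array([[455.8,196.5],[383.5,220],[358.8,183.2],[425.5,164.2]])
def W(p,B): return B@yawR(p[2]).T+[p[0],p[1],0]
f=lambda p:np.r_[(proj(t,W(p,b))-tobs).ravel(),(proj(s,W(p,b))-sobs).ravel()]
r=least_squares(f,[400,200,0]);print("stand",r.x,np.round(r.fun,1))
for c,o in((t,tobs),(s,sobs)):
    print(np.round([onz(c,u,15)[:2] for u in o],0).tolist())
# gift box: u=x,y,z(base origin),yaw,lean
def Rb(p): return yawR(p[3])@Ro.from_euler('y',-p[4]).as_matrix()
B=np.array([[18,31,170],[18,-31,170],[-18,31,170],[-18,-31,170]],float) # front-left(+y), front-right
def fitbox(to,so,B=B,fix=None):
    def f(p):
        q=B@Rb(p).T+p[:3]
        r=np.r_[(proj(t,q)-to).ravel(),(proj(s,q)-so).ravel()]
        r=r[~np.isnan(r)]
        return np.r_[r,(p[4]-np.radians(30))*20]
    return least_squares(f,[430,-200,40,0,.52])
n=np.nan
g=fitbox(np.array([[374.5,191.5],[391.5,189.5],[375.5,203],[393,200.5]]),np.array([[273,196.5],[253,209.5],[266.5,194.7],[246.8,207]]))
print("gift",np.round(g.x,3),np.round(g.fun,1))
w=fitbox(np.array([[351.5,195],[371,193],[352.5,206],[371.3,204.5]]),np.array([[294,181.5],[276,194.5],[288,180.8],[269.5,193]]))
print("white",np.round(w.x,3),np.round(w.fun,1))
p=g.x;u=Rb(p)
print("top",p[:3]+u[:,2]*170)
# rack from base corner points z=12
for c,o in((t,[(347,220.3),(409,212)]),(s,[(225,263),(260,299)])): print([onz(c,q,12).round(0).tolist() for q in o])
E
python3 fit.py
```

```text
stand [ 5.22579375e+02  2.35543136e+02 -2.45446862e-01] [ 0.1 -0.4  0.1 -0.8 -0.  -0.  -0.3 -0.9  0.6 -0.6 -0.3 -0.3 -1.3 -0.2
 -0.1 -1. ]
[[634.0, 336.0], [572.0, 94.0], [410.0, 135.0], [467.0, 376.0]]
[[636.0, 333.0], [576.0, 94.0], [413.0, 138.0], [474.0, 374.0]]
gift [ 5.37232e+02 -2.06502e+02  3.20510e+01  1.49000e-01  5.02000e-01] [-1.7  0.2  0.3 -0.2 -1.9 -0.8 -0.5 -0.7 -0.  -0.4 -0.8 -0.1 -0.8  0.2
 -1.4  0.8 -0.4]
white [ 5.26945e+02 -1.36745e+02  3.19820e+01  1.39000e-01  5.20000e-01] [-0.5  0.2 -1.  -0.  -0.6 -0.4 -0.5 -1.1  0.6  0.3 -0.8 -0.5 -0.8  0.5
 -1.3  0.  -0.1]
top [ 456.37516959 -218.6765745   181.09447202]
[[396.0, -112.0, 12.0], [432.0, -337.0, 12.0]]
[[438.0, -337.0, 12.0], [586.0, -315.0, 12.0]]
```

```bash
cat > fit2.py <<'E'
from h import *
from scipy.optimize import least_squares
from scipy.spatial.transform import Rotation as Ro
s,t=load()
H=.5
def yawR(a): return Ro.from_euler('z',a).as_matrix()
def W(p,B): return np.asarray(B)@yawR(p[2]).T+[p[0],p[1],0]
b=np.array([[85,125,15],[85,-125,15],[-85,-125,15],[-85,125,15]],float)
tobs=np.array([[228,154.5],[292,172],[279,215],[214,198]])-H
sobs=np.array([[455.8,196.5],[383.5,220],[358.8,183.2],[425.5,164.2]])-H
f=lambda p:np.r_[(proj(t,W(p,b))-tobs).ravel(),(proj(s,W(p,b))-sobs).ravel()]
st=least_squares(f,[500,200,0]).x
print("stand",st.round(3),"rms",np.sqrt(np.mean(f(st)**2)))
def legpts(e,n=5,L=105):
    return np.array([[-30+L*np.cos(e)-n*np.sin(e),y,35+L*np.sin(e)+n*np.cos(e)] for y in(25,-25)])
lt=np.array([[248.5,162],[261,165.5]])-H; ls=np.array([[428,183],[415,189]])-H
fl=lambda e:np.r_[(proj(t,W(st,legpts(e[0])))-lt).ravel(),(proj(s,W(st,legpts(e[0])))-ls).ravel()]
r=least_squares(fl,[.7]);print("leg elev deg",np.degrees(r.x),"theta",r.x-np.radians(25),r.fun.round(1))
e=r.x[0];print("end (stand)",-30+105*np.cos(e),35+105*np.sin(e),"low corner",legpts(e,-5)[0])
# rack joint fit: yaw, base corners, gift & white box
def Rb(yaw,l): return yawR(yaw)@Ro.from_euler('y',-l).as_matrix()
B=np.array([[18,31,170],[18,-31,170],[-18,31,170],[-18,-31,170]],float)
gt=np.array([[374.5,191.5],[391.5,189.5],[375.5,203],[393,200.5]])-H;gs=np.array([[273,196.5],[253,209.5],[266.5,194.7],[246.8,207]])-H
wt=np.array([[351.5,195],[371,193],[352.5,206],[371.3,204.5]])-H;ws=np.array([[294,181.5],[276,194.5],[288,180.8],[269.5,193]])-H
rt=np.array([[347,220.3],[409,212]])-H; rs=np.array([[225,263],[260,299]])-H
rc=np.array([[-80,115,12],[-80,-115,12]]);rc2=np.array([[-80,-115,12],[80,-115,12]])
def g(p): # rack x,y,yaw; gift origin in rack-yaw frame u,v,z ; white ; lean
    R=Rb(p[2],p[9])
    G=B@R.T+W(p,[p[3:6]]); Wb=B@R.T+W(p,[p[6:9]])
    q=[proj(t,G)-gt,proj(s,G)-gs,proj(t,Wb)-wt,proj(s,Wb)-ws,proj(t,W(p,rc))-rt,proj(s,W(p,rc2))-rs]
    return np.r_[np.concatenate([a.ravel() for a in q]),(p[9]-np.radians(30))*30,(p[4]-p[7]+71.5)/2,(p[5]-p[8])/2,(p[3]-p[6])/2]
r=least_squares(g,[510,-200,.15,20,0,30,20,71,30,.52]);p=r.x
print("rack",p.round(3));print(r.fun.round(1))
R=Rb(p[2],p[9]);G=W(p,[p[3:6]])[0]
print("gift origin",G.round(1),"top centre",(G+R[:,2]*170).round(1))
print("top corners",(B@R.T+G).round(1).tolist())
np.savez("poses.npz",st=st,rack=p,G=G,R=R)
E
python3 fit2.py
```

```text
stand [ 5.21942e+02  2.36268e+02 -2.45000e-01] rms 0.45972183917309417
leg elev deg [24.95256417] theta [-0.00082791] [ 0.1 -0.   1.   0.   0.5  0.6 -1.5 -0.7]
end (stand) 65.1990235222455 79.29611631295626 low corner [67.30836239 25.         74.76282948]
rack [ 4.93531e+02 -2.12035e+02  1.45000e-01  4.52060e+01 -1.10200e+00
  3.43780e+01  4.37140e+01  7.00140e+01  3.40750e+01  5.12000e-01]
[-1.2  0.6  0.9  0.3 -1.4 -0.4  0.  -0.2  0.3 -0.4 -0.5 -0.2 -0.3  0.3
 -1.1  0.8 -0.   0.3 -0.4 -0.  -0.  -0.3  0.1 -1.1  1.2  0.2 -0.1 -0.5
 -0.3  0.3 -0.8 -0.  -0.2  0.1  0.6  0.7 -0.9 -1.2  1.4  1.3 -0.4  0.2
  0.2  0.7]
gift origin [ 538.4 -206.6   34.4] top centre [ 456.1 -218.6  182.6]
top corners [[467.1, -185.7, 191.4], [476.1, -247.0, 191.4], [436.0, -190.2, 173.8], [445.0, -251.6, 173.8]]
```

```bash
cat > k.py <<'E'
from h import *
from scipy.spatial.transform import Rotation as Ro
from plant import sensors, capture
P=np.load("poses.npz");st=P["st"];G=P["G"];RG=P["R"];rk=P["rack"]
def toolR(o): return Ro.from_euler('xyz',o["tcp_rot"]).as_matrix()
def S(p): # stand->world
    c,s_=np.cos(st[2]),np.sin(st[2]);x,y,z=p
    return np.array([st[0]+c*x-s_*y,st[1]+s_*x+c*y,z])
def delta(o,w): return (toolR(o).T@(np.asarray(w)-o["tool_pos"])/10).round(2)
def spin(o,yaw): # tool y along +-(cos yaw, sin yaw)
    R=toolR(o);best=[]
    d=np.array([np.cos(yaw),np.sin(yaw),0])
    for sg in(1,-1):
        e=R.T@(sg*d); best.append(np.arctan2(e[2],e[1]).round(3))
    return best
def st_(o): print("t",o["time"],"tcp",o["tool_pos"].round(1),"rot",o["tcp_rot"].round(3),"F",o["contact_force"].round(1),"w",round(float(o["grip_width"]),1),"q",o["joint_positions"].round(2))
E
python3 - <<'E'
from k import *
o=sensors.get_obs();st_(o);print(toolR(o).round(3))
print("spin",spin(o,st[2]))
for p in [(105,0,226),(105,0,58)]: print(p,S(p).round(1),delta(o,S(p)))
E
```

```text
t 0.1 tcp [142.3 505.  226.1] rot [-1.709  1.569 -1.984] F [-1.1  0.5  0.4] w 91.6 q [ 1.15  0.34  1.52 -0.    1.28 -0.15]
[[-0.001  0.271  0.962]
 [-0.001  0.962 -0.271]
 [-1.    -0.001 -0.   ]]
spin [np.float64(1.541), np.float64(-1.6)]
(105, 0, 226) [623.8 210.8 226. ] [ 2.000e-02 -1.525e+01  5.433e+01]
(105, 0, 58) [623.8 210.8  58. ] [ 16.82 -15.23  54.33]
```

```bash
python3 -m crank '[{"dx":0,"dy":-1.2,"dz":4,"spin":0.12},{"dx":0,"dy":-2.3,"dz":8,"spin":0.24},{"dx":0,"dy":-3.4,"dz":12,"spin":0.36},{"dx":0,"dy":-4.5,"dz":16,"spin":0.48},{"dx":0,"dy":-5.6,"dz":20,"spin":0.6},{"dx":0,"dy":-6.7,"dz":24,"spin":0.72},{"dx":0,"dy":-7.9,"dz":28,"spin":0.84},{"dx":0,"dy":-9,"dz":32,"spin":0.96},{"dx":0,"dy":-10.1,"dz":36,"spin":1.08},{"dx":0,"dy":-11.2,"dz":40,"spin":1.2},{"dx":0,"dy":-12.3,"dz":44,"spin":1.32},{"dx":0,"dy":-13.5,"dz":48,"spin":1.44},{"dx":0,"dy":-14.6,"dz":52,"spin":1.54},{"dx":0,"dy":-15.25,"dz":54.3,"spin":1.541},{"dx":0,"dy":-15.25,"dz":54.3,"spin":1.541},{"dx":0,"dy":-15.25,"dz":54.3,"spin":1.541},{"dx":0,"dy":-15.25,"dz":54.3,"spin":1.541}]' 0; python3 - <<'E'
from k import *
o=sensors.get_obs();st_(o);print(toolR(o).round(3),spin(o,st[2]))
for p in [(105,0,58)]: print(p,S(p).round(1),delta(o,S(p)))
c=capture("scene");pickle.dump(c,open("s1.pkl","wb"));crop(c,330,80,490,230,5,"pics/s1.png")
c=capture("top");crop(c,190,120,330,230,5,"pics/t1.png")
E
```

```text
time: 1.52
tool_pos: [622.8, 211.6, 226.1]
tcp_rot: [-1.435, 1.569, 3.033]
contact_force: [0.5, 0.8, -0.6]
grip_width: 0.4
t 1.5167 tcp [622.8 211.6 226.1] rot [-1.435  1.569  3.033] F [ 0.5  0.8 -0.6] w 0.4 q [0.21 0.6  1.11 0.   1.44 0.46]
[[-0.002  0.97  -0.242]
 [ 0.    -0.242 -0.97 ]
 [-1.    -0.002  0.   ]] [np.float64(0.001), np.float64(-3.141)]
(105, 0, 58) [623.8 210.8  58. ] [16.81  0.15  0.06]
```

View pics/s1.png

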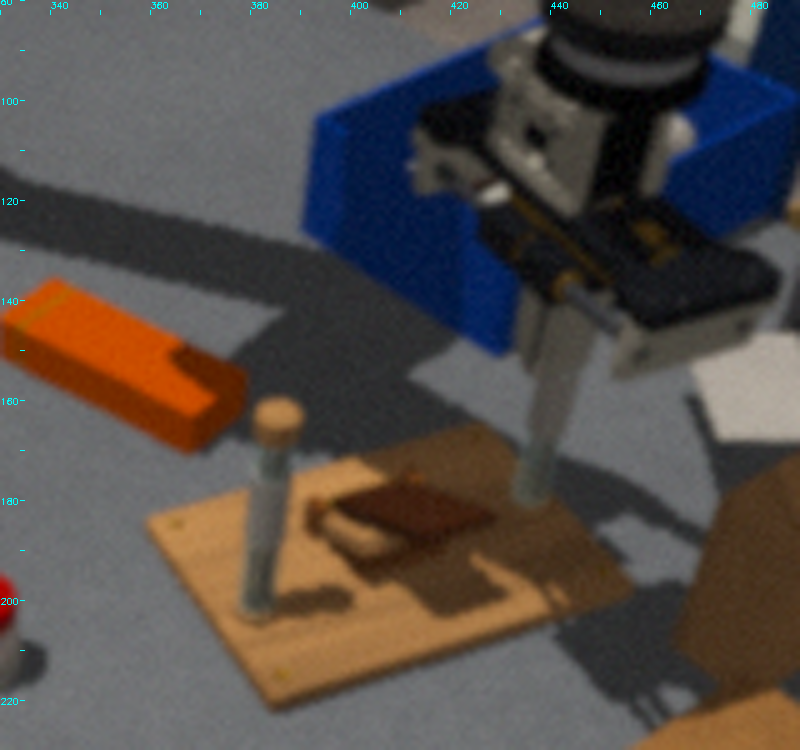

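View pics/t1.png

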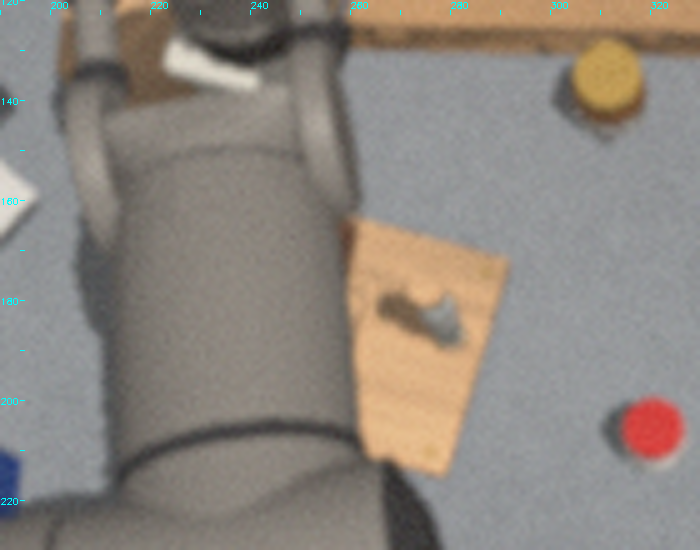

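```bash
python3 - <<'E'
from k import *
s,t=load();o=sensors.get_obs()
print("tip proj",proj(s,o["tool_pos"]))
inv=lambda w:(np.array([[np.cos(st[2]),np.sin(st[2])],[-np.sin(st[2]),np.cos(st[2])]])@(w[:2]-st[:2])).round(0)
for uv in[(203,119),(233,121),(234,142),(202,139)]:
    w=onz(t,uv,120);print("case",w.round(0),inv(w))
for uv in[(214.5,166.5)]: w=onz(t,uv,152);print("tube b cap in stand",inv(w))
E
```

```text
tip proj [[438.716801   153.51162115]]
case [731. 407. 120.] [161. 216.]
case [726. 300. 120.] [182. 111.]
case [648. 291. 120.] [109.  84.]
case [657. 404. 120.] [ 90. 196.]
tube b cap in stand [  1. 111.]
```

```bash
python3 - <<'E'
import numpy as np
for d in range(28,116,5):
    e=np.radians(d);cx=-30+105*np.cos(e)+5*np.sin(e);cz=35+105*np.sin(e)-5*np.cos(e)
    tx=cx+15+max(0,20*np.tan(e-np.pi/2) if d>90 else 0)
    print(d,"dy",round((tx-105)/10,1),"dx",round(-(cz-20-58)/10,1))
E
python3 -m crank '[{"dx":4,"dy":0.1},{"dx":8,"dy":0.1},{"dx":12,"dy":0.1},{"dx":16,"dy":0.1},{"dx":16.8,"dy":0.15,"dz":0.1},{"dx":16.8,"dy":0.15,"dz":0.1},{"dx":16.8,"dy":0.15,"dz":0.1}]' -
python3 - <<'E'
from k import *
o=sensors.get_obs();c=capture("scene");crop(c,360,100,480,220,6,"pics/s2.png")
E
```

```text
28 dy -2.5 dx -0.2
33 dy -2.9 dx -1.0
38 dy -3.4 dx -1.8
43 dy -4.0 dx -2.5
48 dy -4.6 dx -3.2
53 dy -5.3 dx -3.8
58 dy -6.0 dx -4.3
63 dy -6.8 dx -4.8
68 dy -7.6 dx -5.2
73 dy -8.5 dx -5.6
78 dy -9.3 dx -5.9
83 dy -10.2 dx -6.1
88 dy -11.1 dx -6.2
93 dy -11.9 dx -6.2
98 dy -12.7 dx -6.2
103 dy -13.4 dx -6.0
108 dy -14.1 dx -5.8
113 dy -14.8 dx -5.6invalid input at $[0]: expected keys dx, dy, dz, spin
```

View pics/s2.png

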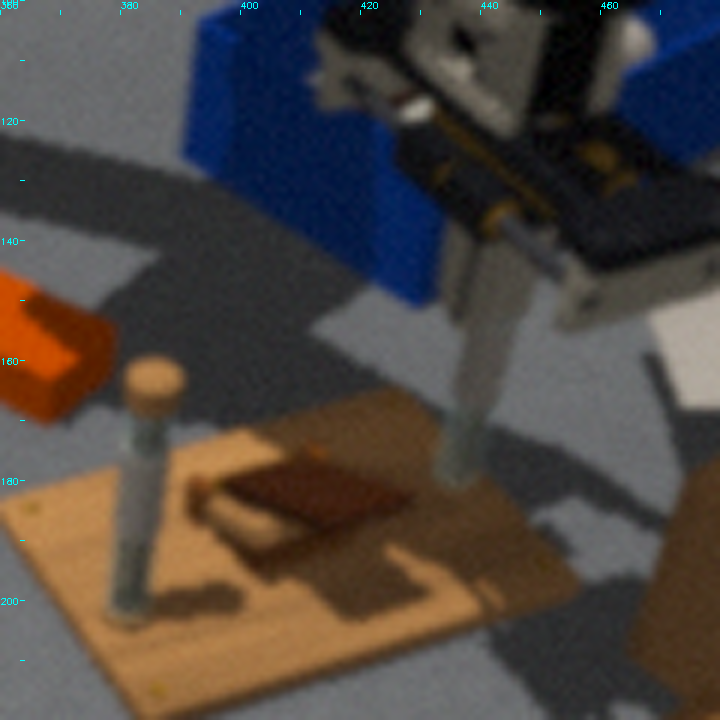

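```bash
python3 -m crank '[{"dx":4,"dy":0.1,"dz":0,"spin":0},{"dx":8,"dy":0.1,"dz":0,"spin":0},{"dx":12,"dy":0.1,"dz":0,"spin":0},{"dx":16,"dy":0.1,"dz":0,"spin":0},{"dx":16.8,"dy":0.15,"dz":0.1,"spin":0},{"dx":16.8,"dy":0.15,"dz":0.1,"spin":0},{"dx":16.8,"dy":0.15,"dz":0.1,"spin":0}]' -
python3 - <<'E'
from k import *
o=sensors.get_obs();st_(o);c=capture("scene");crop(c,360,100,480,220,6,"pics/s3.png")
E
```

```text
time: 2.25
tool_pos: [625.7, 210.6, 60.6]
tcp_rot: [2.069, 1.569, 0.254]
contact_force: [0.8, 0.6, 0.7]
grip_width: 0.5
t 2.25 tcp [625.7 210.6  60.6] rot [2.069 1.569 0.254] F [0.8 0.6 0.7] w 0.5 q [0.21 0.74 1.32 0.   1.08 0.45]
```

View pics/s3.png

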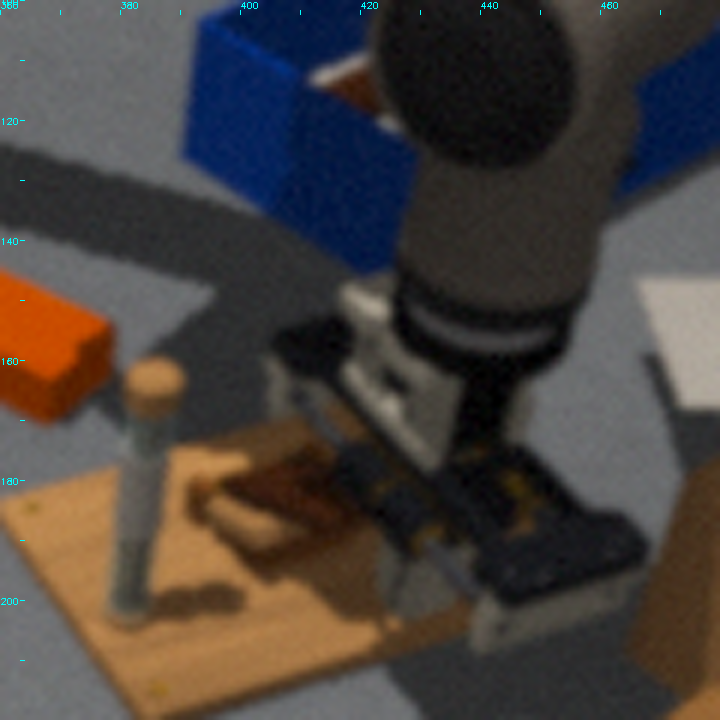

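```bash
python3 -m crank '[{"dx":0.2,"dy":-1.2,"dz":0,"spin":0},{"dx":0.2,"dy":-2.5,"dz":0,"spin":0},{"dx":-0.8,"dy":-3,"dz":0,"spin":0},{"dx":-1.6,"dy":-3.5,"dz":0,"spin":0},{"dx":-2.3,"dy":-4.1,"dz":0,"spin":0},{"dx":-3,"dy":-4.7,"dz":0,"spin":0},{"dx":-3.6,"dy":-5.4,"dz":0,"spin":0},{"dx":-4.1,"dy":-6.1,"dz":0,"spin":0},{"dx":-4.6,"dy":-6.9,"dz":0,"spin":0},{"dx":-5,"dy":-7.7,"dz":0,"spin":0},{"dx":-5,"dy":-7.7,"dz":0,"spin":0}]' -
python3 - <<'E'
from k import *
o=sensors.get_obs();st_(o);c=capture("scene");crop(c,360,90,480,220,6,"pics/s4.png")
E
```

```text
time: 3.22
tool_pos: [548.8, 229.2, 110.1]
tcp_rot: [-2.861, 1.57, 1.607]
contact_force: [0.1, 0.9, 0.6]
grip_width: 0.5
t 3.2167 tcp [548.8 229.2 110.1] rot [-2.861  1.57   1.607] F [0.1 0.9 0.6] w 0.5 q [0.27 0.58 1.48 0.   1.08 0.51]
```

View pics/s4.png

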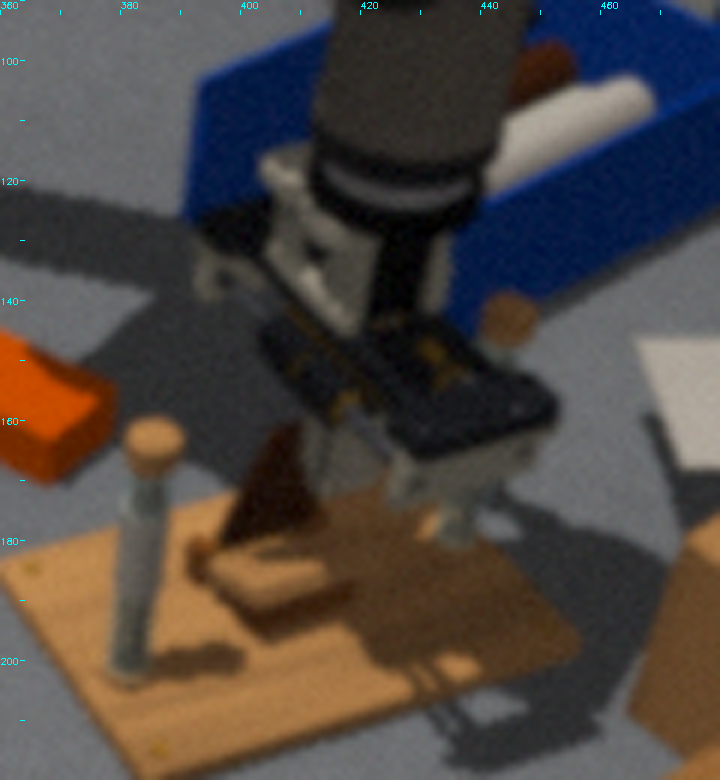

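```bash
python3 -m crank '[{"dx":-0.4,"dy":-0.9,"dz":0,"spin":0},{"dx":-0.7,"dy":-1.7,"dz":0,"spin":0},{"dx":-0.9,"dy":-2.6,"dz":0,"spin":0},{"dx":-1,"dy":-3.5,"dz":0,"spin":0},{"dx":-1,"dy":-4.3,"dz":0,"spin":0},{"dx":-1,"dy":-5.1,"dz":0,"spin":0},{"dx":-0.8,"dy":-5.8,"dz":0,"spin":0},{"dx":-0.5,"dy":-6.3,"dz":0,"spin":0},{"dx":-0.2,"dy":-6.7,"dz":0,"spin":0},{"dx":-0.2,"dy":-6.7,"dz":0,"spin":0}]' -
python3 - <<'E'
from k import *
o=sensors.get_obs();st_(o);c=capture("scene");crop(c,360,90,480,220,6,"pics/s5.png")
E
```

```text
time: 4.1
tool_pos: [484.0, 245.0, 110.0]
tcp_rot: [-1.197, 1.569, -3.012]
contact_force: [0.4, -0.1, 0.5]
grip_width: 0.8
t 4.1 tcp [484. 245. 110.] rot [-1.197  1.569 -3.012] F [ 0.4 -0.1  0.5] w 0.8 q [0.33 0.49 1.63 0.   1.01 0.57]
```

View pics/s5.png

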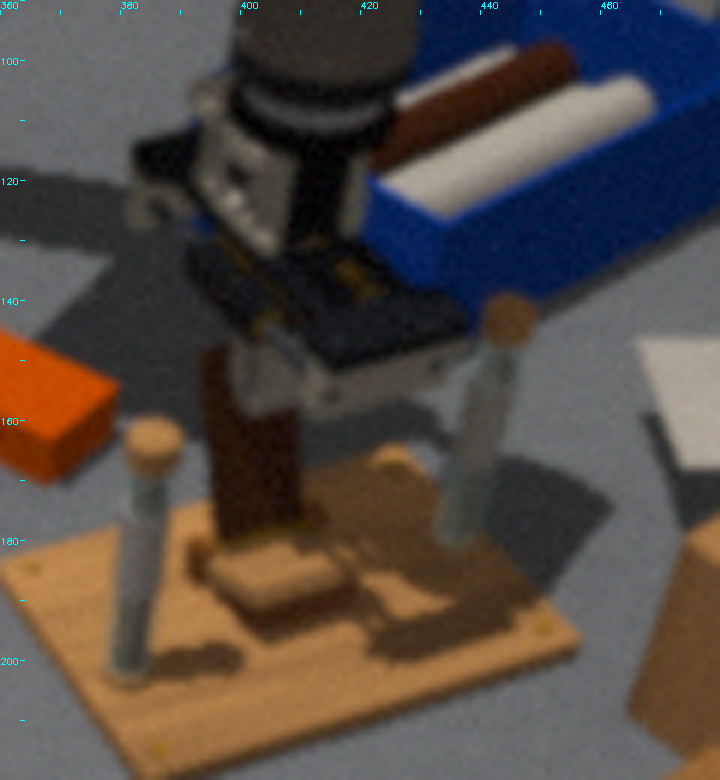

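Almost there. I'll press on in small steps until the force rises.

```bash
python3 -m crank '[{"dx":0,"dy":-0.2,"dz":0,"spin":0},{"dx":0,"dy":-0.4,"dz":0,"spin":0},{"dx":0,"dy":-0.4,"dz":0,"spin":0}]' -
python3 -m crank '[{"dx":0,"dy":-0.2,"dz":0,"spin":0},{"dx":0,"dy":-0.4,"dz":0,"spin":0},{"dx":0,"dy":-0.4,"dz":0,"spin":0}]' -
```

```text
time: 4.4
tool_pos: [481.3, 245.8, 110.7]
tcp_rot: [-2.914, 1.571, 1.553]
contact_force: [0.2, -0.2, -0.3]
grip_width: 0.5
time: 4.65
tool_pos: [477.2, 246.8, 110.7]
tcp_rot: [-1.972, 1.571, 2.495]
contact_force: [0.9, -0.4, -0.2]
grip_width: 0.8
```

```bash
python3 -m crank '[{"dx":0,"dy":-0.2,"dz":0,"spin":0},{"dx":0,"dy":-0.3,"dz":0,"spin":0},{"dx":0,"dy":-0.3,"dz":0,"spin":0}]' -
python3 -m crank '[{"dx":0,"dy":-0.2,"dz":0,"spin":0},{"dx":0,"dy":-0.3,"dz":0,"spin":0},{"dx":0,"dy":-0.3,"dz":0,"spin":0}]' -
python3 - <<'E'
from k import *
o=sensors.get_obs();st_(o);c=capture("scene");crop(c,360,90,480,220,6,"pics/s6.png")
E
```

```text
time: 4.9
tool_pos: [475.4, 247.4, 111.0]
tcp_rot: [1.835, 1.568, 0.02]
contact_force: [4.5, -1.5, -1.0]
grip_width: 0.5
time: 5.15
tool_pos: [475.0, 247.7, 111.6]
tcp_rot: [1.821, 1.563, 0.005]
contact_force: [11.4, -5.2, -2.8]
grip_width: 0.3
t 5.15 tcp [475.  247.7 111.6] rot [1.821 1.563 0.005] F [11.4 -5.2 -2.8] w 0.3 q [ 0.34  0.48  1.66 -0.    1.    0.59]
```

View pics/s6.png

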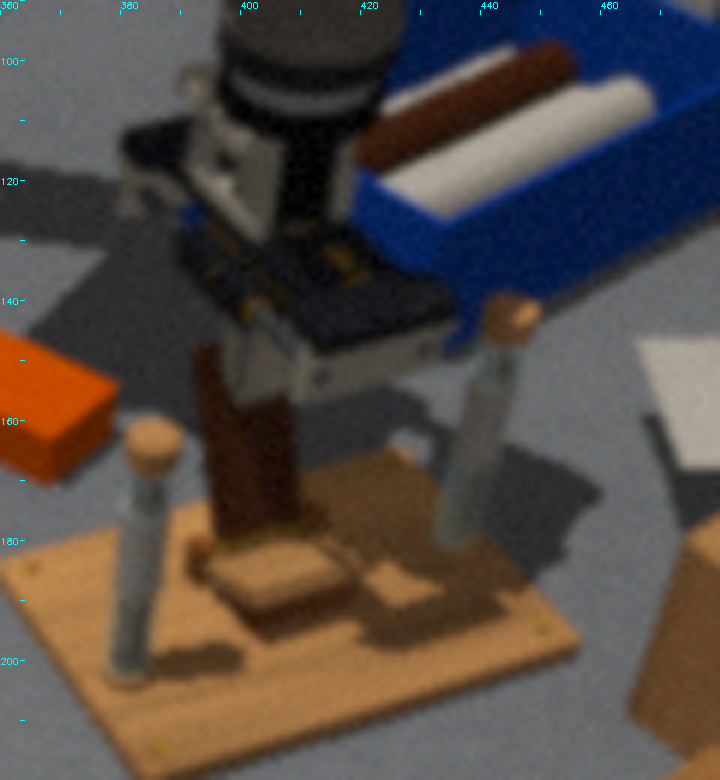

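```bash
python3 -m crank '[{"dx":0,"dy":1.5,"dz":0,"spin":0},{"dx":-1,"dy":3,"dz":0,"spin":0},{"dx":-5,"dy":3,"dz":0,"spin":0},{"dx":-9,"dy":3,"dz":0,"spin":0},{"dx":-13,"dy":3,"dz":0,"spin":0},{"dx":-17,"dy":3,"dz":0,"spin":0},{"dx":-18,"dy":3,"dz":0,"spin":0},{"dx":-18,"dy":3,"dz":0,"spin":0}]' 100
python3 - <<'E'
from k import *
o=sensors.get_obs();st_(o)
print(toolR(o).round(3),spin(o,rk[2]))
yr=rk[2]
# grasp: tip at height zt; centre between front-face pt at tip height and back-top edge
tc=G+RG[:,2]*170
for zt in(140,150,160):
    # front face x at height zt (in box frame): solve along
    f=tc+RG[:,0]*18; s=(zt-f[2])/RG[2,2]; pf=f+RG[:,2]*s
    pb=tc-RG[:,0]*18
    # horizontal along rack x
    d=np.array([np.cos(yr),np.sin(yr),0])
    print(zt,"front",pf.round(1),"backedge",pb.round(1),"gap",(d@(pf-pb)).round(1),"mid",((pf+pb)/2).round(1))
    m=(pf+pb)/2;m[2]=zt; print("  delta",delta(o,m),delta(o,[m[0],m[1],290]))
E
```

```text
time: 5.87
tool_pos: [501.6, 241.5, 294.6]
tcp_rot: [2.203, 1.564, 0.388]
contact_force: [0.1, 0.3, -0.4]
grip_width: 49.5
t 5.8667 tcp [501.6 241.5 294.6] rot [2.203 1.564 0.388] F [ 0.1  0.3 -0.4] w 49.5 q [0.31 0.36 1.32 0.   1.46 0.56]
[[ 0.006  0.97  -0.242]
 [ 0.003 -0.242 -0.97 ]
 [-1.     0.006 -0.004]] [np.float64(-0.39), np.float64(2.751)]
140 front [ 500.2 -212.2  140. ] backedge [ 440.5 -220.9  173.8] gap 60.3 mid [ 470.3 -216.5  156.9]
  delta [15.32  7.98 45.26] [ 0.32  8.07 45.2 ]
150 front [ 494.6 -213.   150. ] backedge [ 440.5 -220.9  173.8] gap 54.6 mid [ 467.6 -217.   161.9]
  delta [14.32  7.73 45.37] [ 0.32  7.81 45.31]
160 front [ 489.  -213.8  160. ] backedge [ 440.5 -220.9  173.8] gap 49.0 mid [ 464.8 -217.4  166.9]
  delta [13.31  7.48 45.47] [ 0.31  7.55 45.42]
```

```bash
python3 -m crank '[{"dx":0,"dy":0.7,"dz":4,"spin":-0.04},{"dx":0,"dy":1.4,"dz":8,"spin":-0.08},{"dx":0,"dy":2.1,"dz":12,"spin":-0.12},{"dx":0,"dy":2.8,"dz":16,"spin":-0.16},{"dx":0,"dy":3.5,"dz":20,"spin":-0.2},{"dx":0,"dy":4.2,"dz":24,"spin":-0.24},{"dx":0,"dy":4.9,"dz":28,"spin":-0.28},{"dx":0,"dy":5.6,"dz":32,"spin":-0.32},{"dx":0,"dy":6.3,"dz":36,"spin":-0.36},{"dx":0,"dy":7,"dz":40,"spin":-0.39},{"dx":0,"dy":7.6,"dz":44,"spin":-0.39},{"dx":0,"dy":7.8,"dz":45.3,"spin":-0.39},{"dx":0,"dy":7.8,"dz":45.3,"spin":-0.39},{"dx":0,"dy":7.8,"dz":45.3,"spin":-0.39}]' 100
python3 - <<'E'
from k import *
o=sensors.get_obs();st_(o);print(toolR(o).round(3),spin(o,rk[2]))
print(delta(o,[467.6,-217,150]))
c=capture("scene");pickle.dump(c,open("s7.pkl","wb"));crop(c,200,60,350,200,5,"pics/s7.png");crop(c,350,130,470,225,6,"pics/s7b.png")
c=capture("top");pickle.dump(c,open("t7.pkl","wb"));crop(c,200,140,310,225,7,"pics/t7b.png")
E
```

```text
time: 7.03
tool_pos: [465.8, -217.1, 289.1]
tcp_rot: [-2.536, 1.567, 2.32]
contact_force: [0.2, -0.2, 1.1]
grip_width: 91.9
t 7.0333 tcp [ 465.8 -217.1  289.1] rot [-2.536  1.567  2.32 ] F [ 0.2 -0.2  1.1] w 91.9 q [-0.59  0.28  1.44  0.    1.43 -0.73]
[[-0.003  0.99   0.143]
 [ 0.003  0.143 -0.99 ]
 [-1.    -0.002 -0.003]] [np.float64(-0.002), np.float64(3.139)]
[13.91  0.21  0.06]
```

View pics/s7.png

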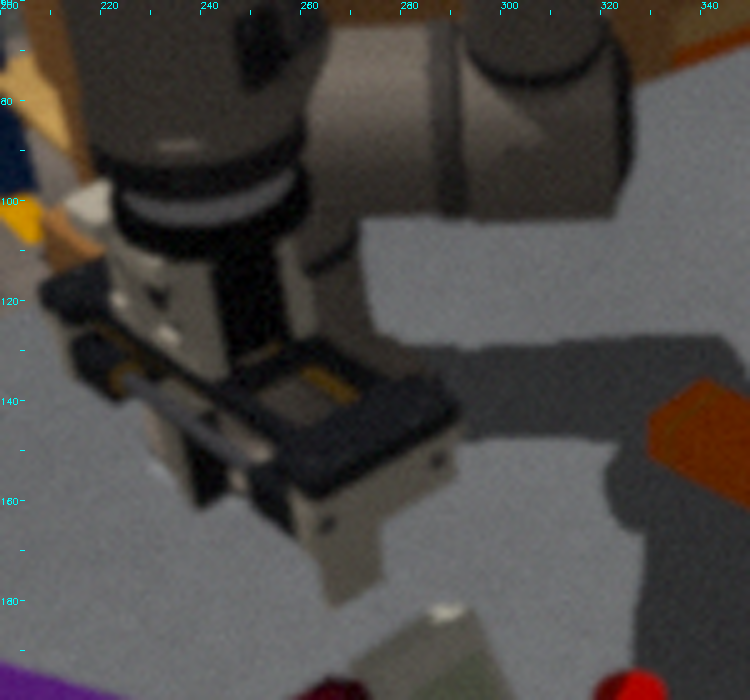

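View pics/s7b.png

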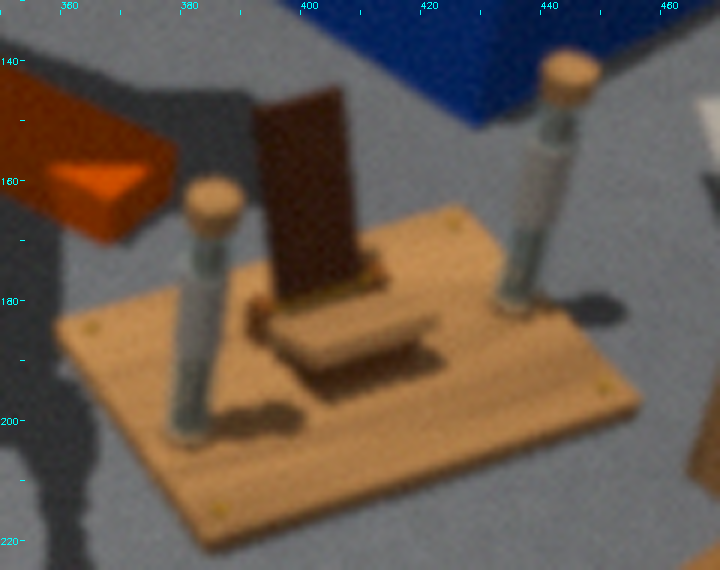

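View pics/t7b.png

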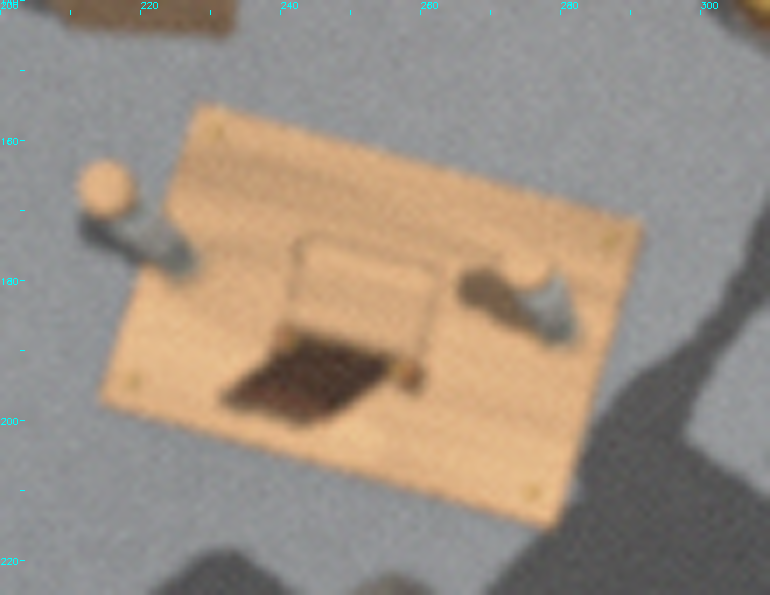

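The leg stands back against its stop. The leg top is at scene (392–406,147) and the seat is clear. The gift box is the burgundy one with blossoms, in the middle slot between black and white; the earlier crop confirmed this. Next I descend around it.

```bash
python3 -m crank '[{"dx":4,"dy":0.2,"dz":0.05,"spin":0},{"dx":8,"dy":0.2,"dz":0.05,"spin":0},{"dx":11,"dy":0.2,"dz":0.05,"spin":0},{"dx":13,"dy":0.2,"dz":0.05,"spin":0},{"dx":14,"dy":0.2,"dz":0.05,"spin":0},{"dx":14,"dy":0.2,"dz":0.05,"spin":0},{"dx":14,"dy":0.2,"dz":0.05,"spin":0}]' 100
python3 - <<'E'
from k import *
o=sensors.get_obs();st_(o)
c=capture("scene");crop(c,200,120,330,260,5,"pics/s8.png")
E
```

```text
time: 7.72
tool_pos: [469.2, -217.0, 151.4]
tcp_rot: [1.184, 1.57, -0.24]
contact_force: [0.9, 0.1, 0.8]
grip_width: 91.3
t 7.7167 tcp [ 469.2 -217.   151.4] rot [ 1.184  1.57  -0.24 ] F [0.9 0.1 0.8] w 91.3 q [-0.58  0.4   1.66  0.    1.08 -0.73]
```

View pics/s8.png

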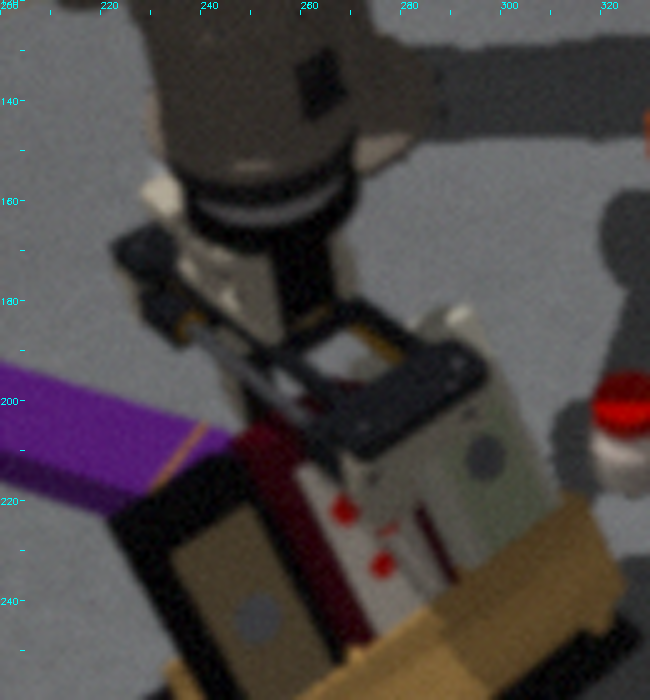

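```bash
python3 -m crank '[{"dx":0,"dy":0,"dz":0,"spin":0},{"dx":0,"dy":0,"dz":0,"spin":0},{"dx":0,"dy":0,"dz":0,"spin":0},{"dx":0,"dy":0,"dz":0,"spin":0}]' 0
python3 -m crank '[{"dx":0,"dy":0,"dz":0,"spin":0},{"dx":0,"dy":0,"dz":0,"spin":0},{"dx":0,"dy":0,"dz":0,"spin":0},{"dx":0,"dy":0,"dz":0,"spin":0}]' 0
python3 - <<'E'
from k import *
o=sensors.get_obs();st_(o);print(o["moment"])
c=capture("scene");crop(c,200,120,330,260,5,"pics/s9.png")
E
```

```text
time: 8.1
tool_pos: [468.8, -217.9, 151.4]
tcp_rot: [0.913, 1.57, -0.513]
contact_force: [0.5, -0.8, -0.0]
grip_width: 70.0
time: 8.43
tool_pos: [468.8, -217.9, 151.2]
tcp_rot: [1.009, 1.57, -0.417]
contact_force: [-0.9, 0.4, 5.6]
grip_width: 51.9
t 8.4333 tcp [ 468.8 -217.9  151.2] rot [ 1.009  1.57  -0.417] F [-0.9  0.4  5.6] w 51.9 q [-0.58  0.4   1.66  0.    1.08 -0.73]
[0.03183542 0.03103904 0.01039886]
```

View pics/s9.png

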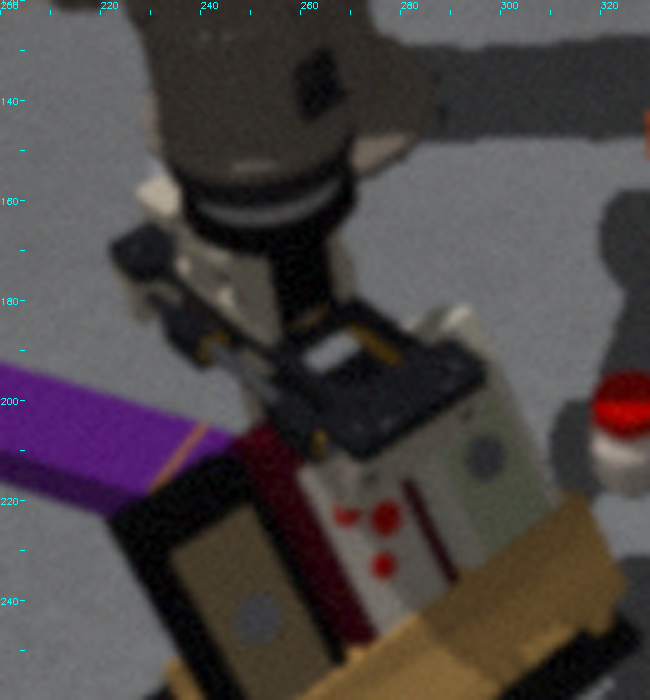

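```bash
python3 -m crank '[{"dx":0,"dy":0,"dz":0,"spin":0},{"dx":0,"dy":0,"dz":0,"spin":0},{"dx":0,"dy":0,"dz":0,"spin":0},{"dx":0,"dy":0,"dz":0,"spin":0}]' 0
```

```text
time: 8.82
tool_pos: [468.8, -217.9, 151.3]
tcp_rot: [0.977, 1.57, -0.449]
contact_force: [-1.5, -0.3, 5.2]
grip_width: 52.5
```

```bash
python3 -m crank '[{"dx":-0.26,"dy":-0.15,"dz":0,"spin":0},{"dx":-0.52,"dy":-0.3,"dz":0,"spin":0},{"dx":-0.87,"dy":-0.5,"dz":0,"spin":0},{"dx":-1.3,"dy":-0.75,"dz":0,"spin":0},{"dx":-1.3,"dy":-0.75,"dz":0,"spin":0}]' 0
python3 - <<'E'
from k import *
o=sensors.get_obs();st_(o);print(o["moment"])
c=capture("scene");crop(c,200,120,330,260,5,"pics/s10.png")
E
```

```text
time: 9.23
tool_pos: [461.3, -219.0, 164.7]
tcp_rot: [1.009, 1.569, -0.417]
contact_force: [1.6, 0.6, 1.8]
grip_width: 52.1
t 9.2333 tcp [ 461.3 -219.   164.7] rot [ 1.009  1.569 -0.417] F [1.6 0.6 1.8] w 52.1 q [-0.59  0.38  1.66  0.    1.11 -0.74]
[ 0.14282408 -0.819937    0.12335425]
```

View pics/s10.png

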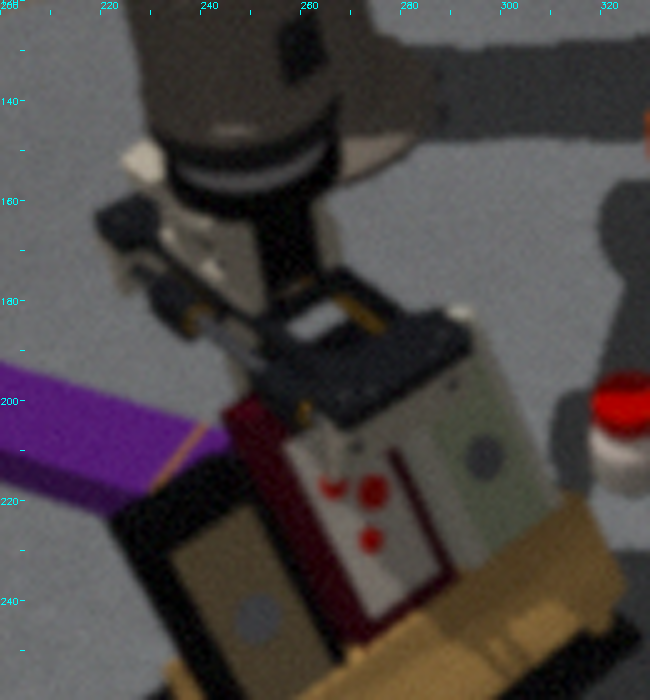

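The grip holds and the box is rising with the hand. I'll keep pulling along the slot.

```bash
python3 -m crank '[{"dx":-0.43,"dy":-0.25,"dz":0,"spin":0},{"dx":-0.87,"dy":-0.5,"dz":0,"spin":0},{"dx":-1.3,"dy":-0.75,"dz":0,"spin":0},{"dx":-1.73,"dy":-1,"dz":0,"spin":0},{"dx":-2.17,"dy":-1.25,"dz":0,"spin":0},{"dx":-2.6,"dy":-1.5,"dz":0,"spin":0},{"dx":-2.6,"dy":-1.5,"dz":0,"spin":0}]' 0
python3 - <<'E'
from k import *
o=sensors.get_obs();st_(o);print(o["moment"])
c=capture("scene");crop(c,200,100,330,260,5,"pics/s11.png")
E
```

```text
time: 9.87
tool_pos: [446.3, -221.1, 190.6]
tcp_rot: [0.941, 1.569, -0.485]
contact_force: [3.1, 0.2, 1.7]
grip_width: 51.8
t 9.8667 tcp [ 446.3 -221.1  190.6] rot [ 0.941  1.569 -0.485] F [3.1 0.2 1.7] w 51.8 q [-0.61  0.33  1.65  0.    1.16 -0.76]
[ 0.15699996 -0.94236733  0.056978  ]
```

View pics/s11.png

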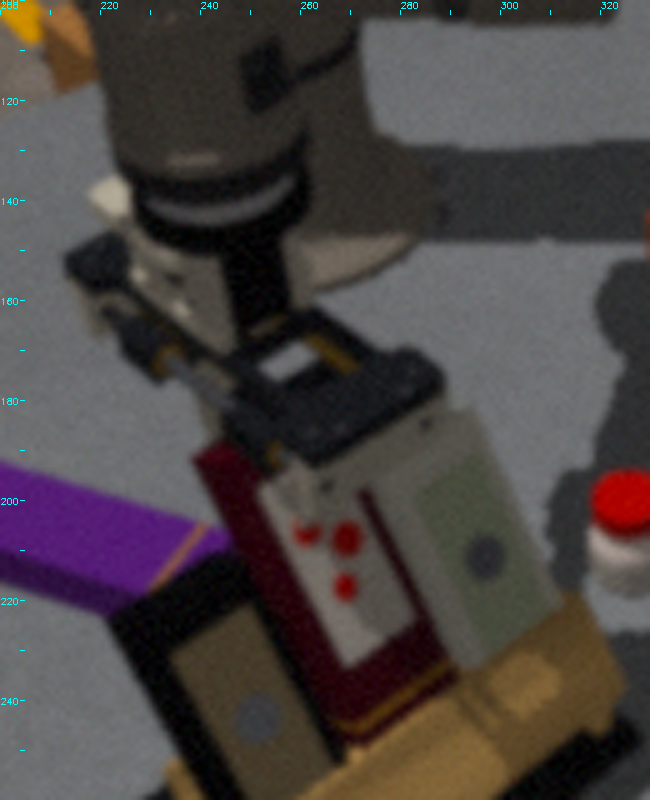

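```bash
python3 -m crank '[{"dx":-0.35,"dy":-0.2,"dz":0,"spin":0},{"dx":-0.7,"dy":-0.4,"dz":0,"spin":0},{"dx":-1.05,"dy":-0.6,"dz":0,"spin":0},{"dx":-1.4,"dy":-0.8,"dz":0,"spin":0},{"dx":-1.73,"dy":-1,"dz":0,"spin":0},{"dx":-1.73,"dy":-1,"dz":0,"spin":0}]' 0
python3 - <<'E'
from k import *
o=sensors.get_obs();st_(o);print(o["moment"])
c=capture("scene");crop(c,190,90,330,260,5,"pics/s12.png")
E
```

```text
time: 10.42
tool_pos: [436.5, -222.4, 207.3]
tcp_rot: [1.343, 1.57, -0.083]
contact_force: [3.3, 0.6, 4.0]
grip_width: 52.2
t 10.4167 tcp [ 436.5 -222.4  207.3] rot [ 1.343  1.57  -0.083] F [3.3 0.6 4. ] w 52.2 q [-0.63  0.3   1.65  0.    1.2  -0.77]
[ 0.16590352 -1.0528765   0.11328965]
```

View pics/s12.png

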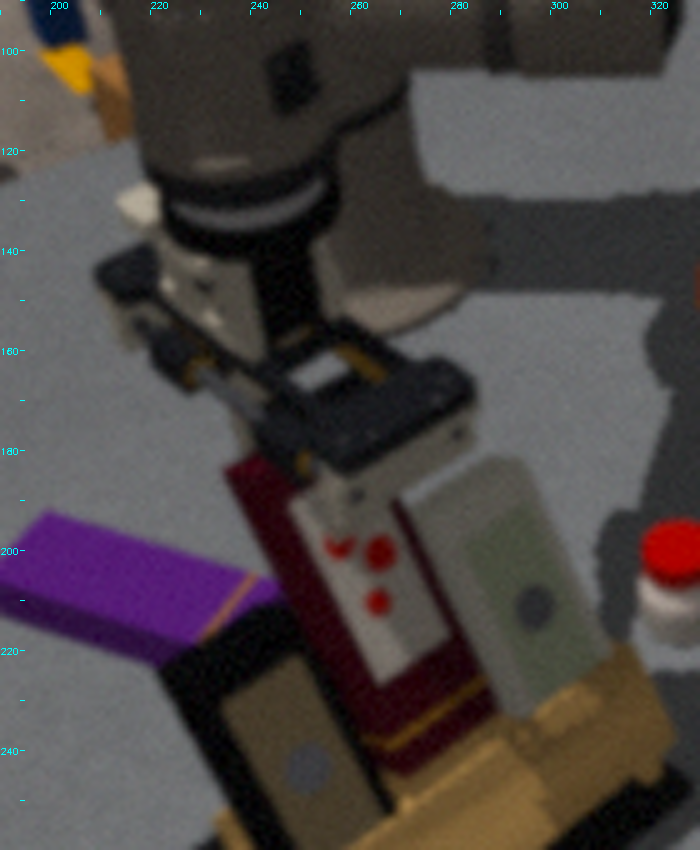

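```bash
python3 -m crank '[{"dx":-0.35,"dy":-0.2,"dz":0,"spin":0},{"dx":-0.7,"dy":-0.4,"dz":0,"spin":0},{"dx":-1.05,"dy":-0.6,"dz":0,"spin":0},{"dx":-1.4,"dy":-0.8,"dz":0,"spin":0},{"dx":-1.73,"dy":-1,"dz":0,"spin":0},{"dx":-1.73,"dy":-1,"dz":0,"spin":0}]' 0
python3 - <<'E'
from k import *
o=sensors.get_obs();st_(o);print(o["moment"])
c=capture("scene");crop(c,190,90,330,260,5,"pics/s13.png")
E
```

```text
time: 10.97
tool_pos: [426.6, -223.8, 224.5]
tcp_rot: [1.481, 1.57, 0.056]
contact_force: [2.8, 1.9, 3.5]
grip_width: 52.0
t 10.9667 tcp [ 426.6 -223.8  224.5] rot [1.481 1.57  0.056] F [2.8 1.9 3.5] w 52.0 q [-0.64  0.26  1.64  0.    1.23 -0.79]
[ 0.22167146 -1.05474235  0.07481349]
```

View pics/s13.png

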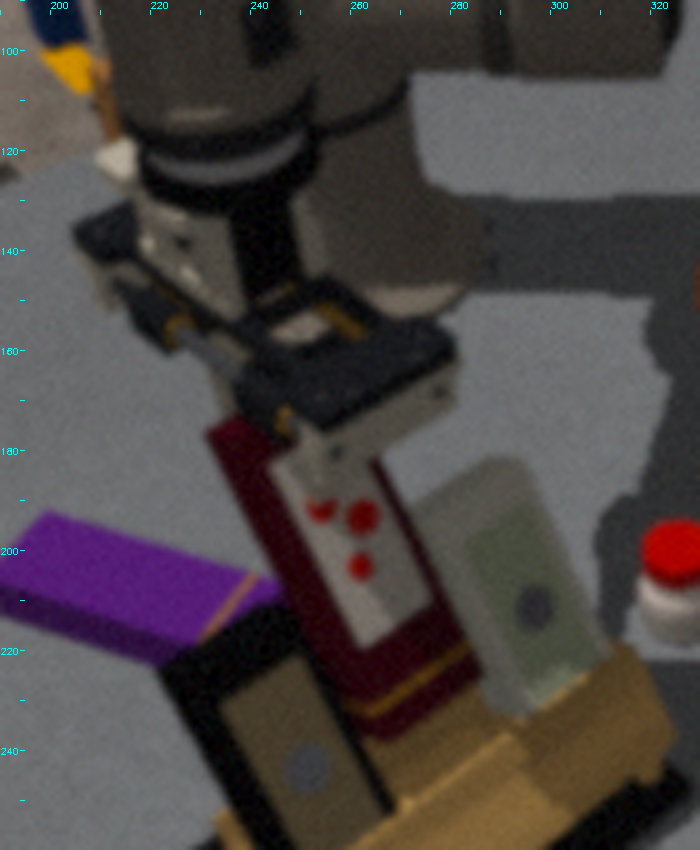

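```bash
python3 -m crank '[{"dx":-0.3,"dy":-0.17,"dz":0,"spin":0},{"dx":-0.6,"dy":-0.35,"dz":0,"spin":0},{"dx":-0.9,"dy":-0.52,"dz":0,"spin":0},{"dx":-1.2,"dy":-0.69,"dz":0,"spin":0},{"dx":-1.5,"dy":-0.87,"dz":0,"spin":0},{"dx":-1.8,"dy":-1.04,"dz":0,"spin":0},{"dx":-2.1,"dy":-1.2,"dz":0,"spin":0},{"dx":-2.1,"dy":-1.2,"dz":0,"spin":0},{"dx":-2.1,"dy":-1.2,"dz":0,"spin":0}]' 0
python3 - <<'E'
from k import *
o=sensors.get_obs();st_(o);print(o["moment"])
c=capture("scene");crop(c,190,80,330,250,5,"pics/s14.png")
E
```

```text
time: 11.77
tool_pos: [414.5, -225.6, 245.4]
tcp_rot: [-0.539, 1.571, -1.965]
contact_force: [0.2, 0.6, -2.9]
grip_width: 35.9
t 11.7667 tcp [ 414.5 -225.6  245.4] rot [-0.539  1.571 -1.965] F [ 0.2  0.6 -2.9] w 35.9 q [-0.66  0.23  1.63 -0.    1.28 -0.81]
[-0.11826066  0.03665323  0.06391551]
```

View pics/s14.png

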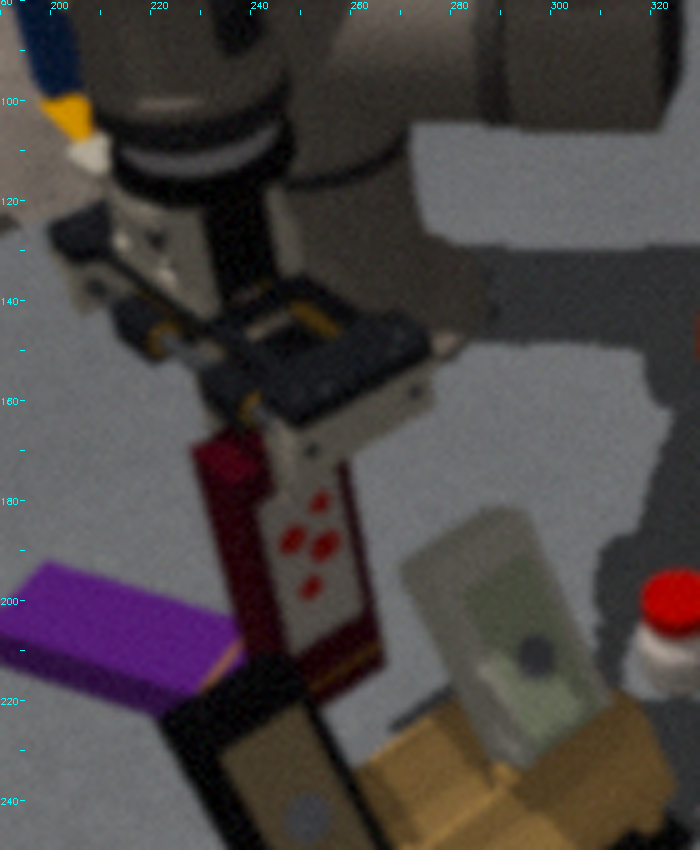

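```bash
python3 -m crank '[{"dx":-1,"dy":0,"dz":0,"spin":0},{"dx":-3,"dy":0,"dz":0,"spin":0},{"dx":-5,"dy":0,"dz":0,"spin":0},{"dx":-7,"dy":0,"dz":0,"spin":0},{"dx":-9,"dy":0,"dz":0,"spin":0},{"dx":-10.5,"dy":0,"dz":0,"spin":0},{"dx":-10.5,"dy":0,"dz":0,"spin":0},{"dx":-10.5,"dy":0,"dz":0,"spin":0}]' 0
python3 - <<'E'
from k import *
o=sensors.get_obs();st_(o);print(toolR(o).round(3),spin(o,st[2]))
c=capture("scene");pickle.dump(c,open("s15.pkl","wb"));crop(c,180,40,320,200,5,"pics/s15.png")
c=capture("top");pickle.dump(c,open("t15.pkl","wb"));crop(c,330,140,450,240,6,"pics/t15.png")
E
```

```text
time: 12.48
tool_pos: [414.8, -225.6, 350.2]
tcp_rot: [0.862, 1.57, -0.563]
contact_force: [-0.1, -0.1, -2.5]
grip_width: 36.3
t 12.4833 tcp [ 414.8 -225.6  350.2] rot [ 0.862  1.57  -0.563] F [-0.1 -0.1 -2.5] w 36.3 q [-0.66  0.17  1.42  0.    1.55 -0.81]
[[ 0.001  0.989  0.145]
 [-0.     0.145 -0.989]
 [-1.     0.001  0.   ]] [np.float64(0.39), np.float64(-2.751)]
```

View pics/s15.png

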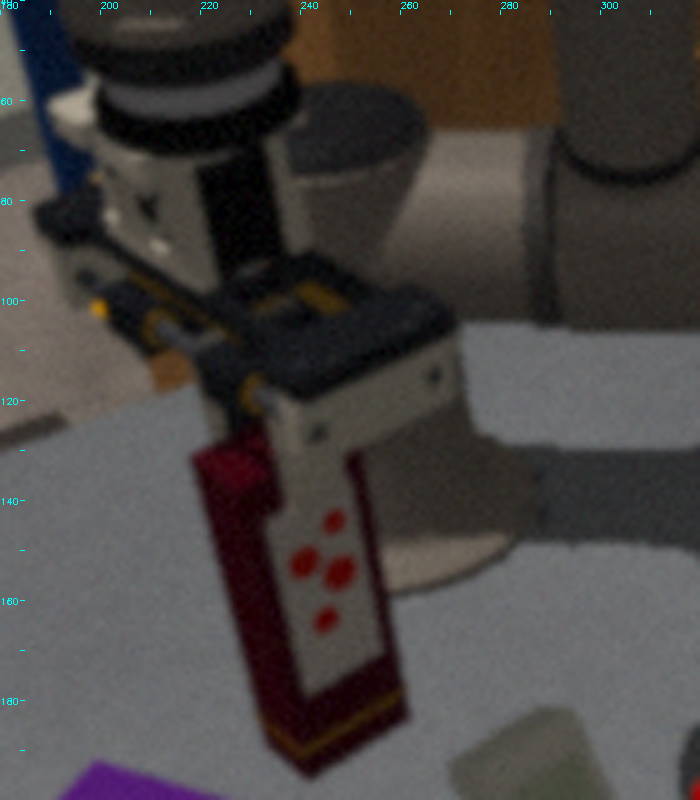

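View pics/t15.png

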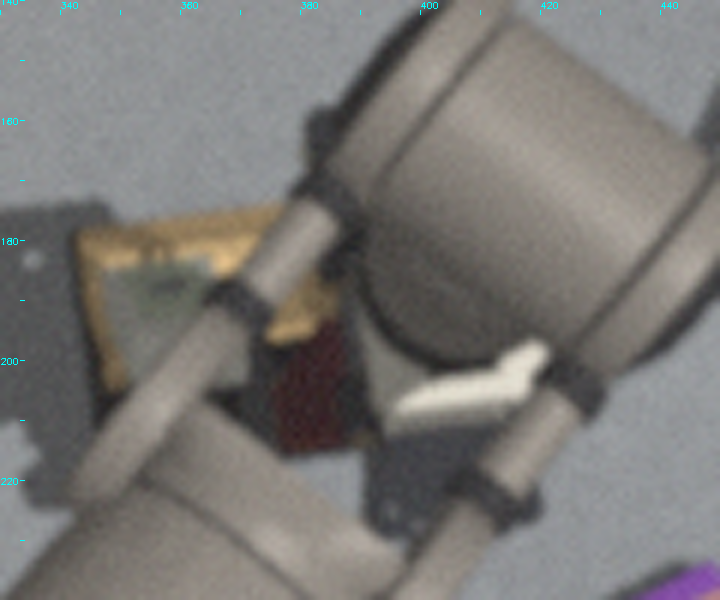

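```bash
cat > hand.py <<'E'
from k import *
from scipy.optimize import least_squares
def fith(c,o,obs):
    # obs: list of (box pt, pixel); returns v (offset along tool -z.. i.e. box y), h bottom rel. tip, phi about jaw axis
    R=toolR(o);bx=R[:,1];by0=-R[:,2];bz0=-R[:,0]
    def pts(q):
        by=by0*np.cos(q[2])+bz0*np.sin(q[2]);bz=-by0*np.sin(q[2])+bz0*np.cos(q[2])
        og=o["tool_pos"]+by0*q[0]+bz0*q[1]
        return og,np.c_[bx,by,bz]
    def f(q):
        og,Rb=pts(q);return np.concatenate([proj(c,og+Rb@np.array(b,float))[0]-(np.array(u)-.5) for b,u in obs])
    r=least_squares(f,[0,-140,0]);og,Rb=pts(r.x);return r.x,r.fun,og,Rb
E
python3 - <<'E'
from hand import *
c=pickle.load(open("s15.pkl","rb"));o=sensors.get_obs()
obs=[((18,-31,0),(240.7,195.5)),((18,31,0),(260.8,183)),((-18,-31,0),(232.7,189)),((-18,-31,170),(217,131)),]
q,f,og,Rb=fith(c,o,obs);print(q.round(3),f.round(1),og.round(1))
E
```

```text
[-2.4800e-01 -1.4257e+02  9.0000e-03] [ 0.4  0.9  1.3  0.6 -0.4  0.1 -0.8 -1.1] [ 414.  -225.3  206.3]
```

```bash
python3 - <<'E'
from hand import *
s=pickle.load(open("s7.pkl","rb"));t=pickle.load(open("t7.pkl","rb"))
a=np.radians(25);u=np.array([np.cos(a),0,np.sin(a)]);n=np.array([-np.sin(a),0,np.cos(a)]);O=np.array([-6.6,0,39.3])
def SP(x,y,z): return S(O+x*u+z*n+np.array([0,y,0]))
for nm,p in[("seat f-",(32,-36,0)),("seat f+",(32,36,0)),("seat b-",(-17,-36,0)),("leg top f-",(-18,-25,111)),("leg top f+",(-18,25,111)),("legtop b-",(-28,-25,111))]:
    w=SP(*p);print(nm,(proj(s,w)+.5).round(1),(proj(t,w)+.5).round(1))
o=sensors.get_obs();w=S((-6,0,350));print(w,delta(o,w),spin(o,st[2]))
E
```

```text
seat f- [[401.4 188.3]] [[263.  179.2]]
seat f+ [[422.3 181.9]] [[243.9 174. ]]
seat b- [[393.3 184.2]] [[260.2 192. ]]
leg top f- [[392.2 148.5]] [[248.1 198.5]]
leg top f+ [[406.8 144.6]] [[234.  194.6]]
legtop b- [[390.6 148. ]] [[247.5 201.3]]
[516.12175546 237.72501051 350.        ] [ -0.06  16.77 -44.34] [np.float64(0.39), np.float64(-2.751)]
```

```bash
python3 -m crank '[{"dx":0,"dy":0.4,"dz":-1,"spin":0.01},{"dx":0,"dy":1.1,"dz":-3,"spin":0.03},{"dx":0,"dy":2.3,"dz":-6,"spin":0.05},{"dx":0,"dy":3.4,"dz":-9,"spin":0.08},{"dx":0,"dy":4.5,"dz":-12,"spin":0.11},{"dx":0,"dy":5.7,"dz":-15,"spin":0.13},{"dx":0,"dy":6.8,"dz":-18,"spin":0.16},{"dx":0,"dy":8,"dz":-21,"spin":0.19},{"dx":0,"dy":9.1,"dz":-24,"spin":0.22},{"dx":0,"dy":10.2,"dz":-27,"spin":0.24},{"dx":0,"dy":11.4,"dz":-30,"spin":0.27},{"dx":0,"dy":12.5,"dz":-33,"spin":0.3},{"dx":0,"dy":13.6,"dz":-36,"spin":0.32},{"dx":0,"dy":14.8,"dz":-39,"spin":0.35},{"dx":0,"dy":15.9,"dz":-42,"spin":0.37},{"dx":0,"dy":16.6,"dz":-43.8,"spin":0.39},{"dx":0,"dy":16.8,"dz":-44.3,"spin":0.39},{"dx":0,"dy":16.8,"dz":-44.3,"spin":0.39},{"dx":0,"dy":16.8,"dz":-44.3,"spin":0.39}]' 0
python3 - <<'E'
from k import *
o=sensors.get_obs();st_(o);print(toolR(o).round(3),spin(o,st[2]),delta(o,S((-6,0,192))))
c=capture("scene");pickle.dump(c,open("s16.pkl","wb"));crop(c,340,40,480,200,5,"pics/s16.png")
E
```

```text
time: 14.17
tool_pos: [516.5, 236.5, 349.2]
tcp_rot: [-0.792, 1.568, -2.607]
contact_force: [-0.0, -0.6, -3.0]
grip_width: 35.7
t 14.1667 tcp [516.5 236.5 349.2] rot [-0.792  1.568 -2.607] F [-0.  -0.6 -3. ] w 35.7 q [ 0.29  0.37  1.15 -0.    1.62  0.54]
[[-0.002  0.97  -0.242]
 [-0.001 -0.242 -0.97 ]
 [-1.    -0.002  0.002]] [np.float64(0.001), np.float64(-3.141)] [15.72 -0.04 -0.13]
```

View pics/s16.png

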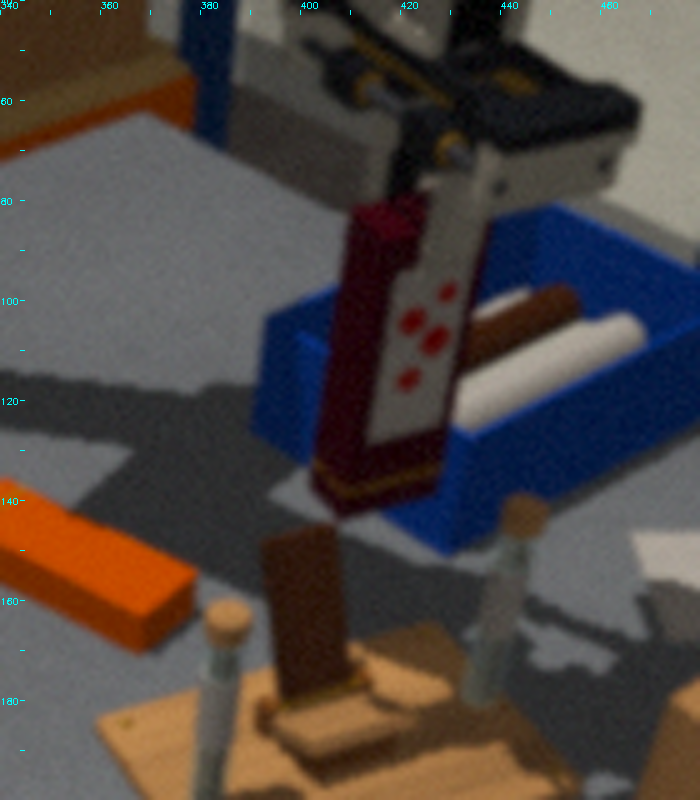

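```bash
python3 - <<'E'
from hand import *
c=pickle.load(open("s16.pkl","rb"));o=sensors.get_obs()
obs=[((18,-31,0),(407,143.5)),((18,31,0),(426,138.5)),((-18,-31,0),(401.5,136.5)),((-18,-31,170),(410,82)),((18,31,130),(433.5,91))][:4]
q,f,og,Rb=fith(c,o,obs);print(q.round(3),f.round(1),og.round(1))
E
```

```text
[-6.02000e-01 -1.44507e+02 -2.00000e-03] [ 0.5  1.   1.2  0.7 -0.8  0.9 -0.6 -2. ] [516.3 235.3 205.2]
```

```bash
python3 -m crank '[{"dx":1,"dy":0,"dz":-0.1,"spin":0},{"dx":3,"dy":0,"dz":-0.1,"spin":0},{"dx":5.5,"dy":0,"dz":-0.13,"spin":0},{"dx":8,"dy":0,"dz":-0.13,"spin":0},{"dx":10.5,"dy":0,"dz":-0.13,"spin":0},{"dx":12.5,"dy":0,"dz":-0.13,"spin":0},{"dx":14,"dy":0,"dz":-0.13,"spin":0},{"dx":14.8,"dy":0,"dz":-0.13,"spin":0},{"dx":14.8,"dy":0,"dz":-0.13,"spin":0},{"dx":14.8,"dy":0,"dz":-0.13,"spin":0}]' 0
python3 - <<'E'
from k import *
o=sensors.get_obs();st_(o);print(delta(o,S((-6,0,191))))
c=capture("scene");pickle.dump(c,open("s17.pkl","wb"));crop(c,350,90,470,210,6,"pics/s17.png")
E
```

```text
time: 15.05
tool_pos: [517.3, 237.8, 202.6]
tcp_rot: [2.242, 1.571, 0.425]
contact_force: [0.1, 0.1, -2.1]
grip_width: 35.8
t 15.05 tcp [517.3 237.8 202.6] rot [2.242 1.571 0.425] F [ 0.1  0.1 -2.1] w 35.8 q [0.3  0.44 1.44 0.   1.26 0.54]
[ 1.16 -0.12  0.04]
```

View pics/s17.png

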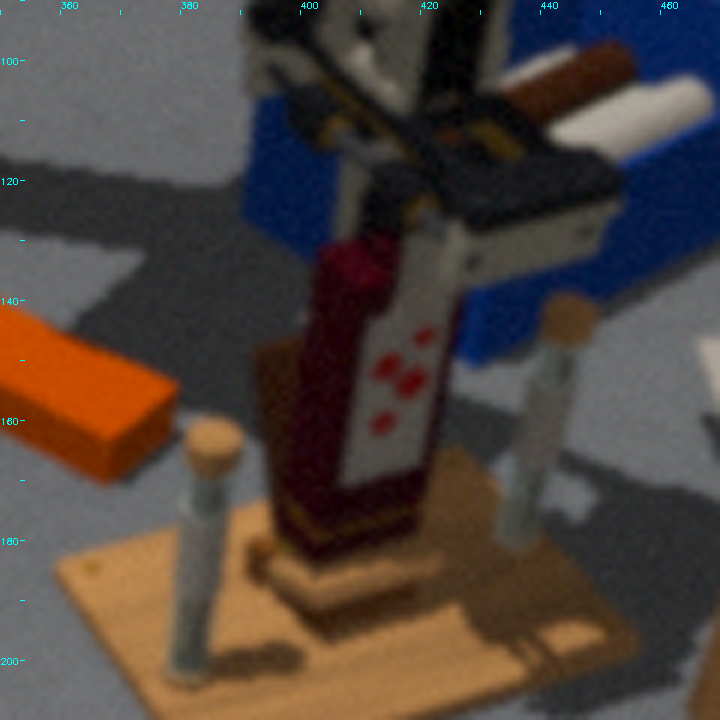

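```bash
python3 -m crank '[{"dx":0.3,"dy":-0.1,"dz":0,"spin":0},{"dx":0.6,"dy":-0.1,"dz":0,"spin":0},{"dx":0.8,"dy":-0.1,"dz":0,"spin":0},{"dx":0.8,"dy":-0.1,"dz":0,"spin":0},{"dx":0.8,"dy":-0.1,"dz":0,"spin":0}]' 0
python3 -m crank '[{"dx":0.1,"dy":0,"dz":0,"spin":0},{"dx":0.2,"dy":0,"dz":0,"spin":0},{"dx":0.2,"dy":0,"dz":0,"spin":0}]' 0
```

```text
time: 15.52
tool_pos: [516.2, 238.6, 194.4]
tcp_rot: [2.68, 1.571, 0.864]
contact_force: [0.5, -0.1, -1.9]
grip_width: 36.0
time: 15.77
tool_pos: [516.6, 239.1, 193.8]
tcp_rot: [2.411, 1.568, 0.595]
contact_force: [-1.3, 0.4, 5.9]
grip_width: 35.6
```

```bash
python3 -m crank '[{"dx":0.1,"dy":0,"dz":0,"spin":0},{"dx":0.2,"dy":0,"dz":0,"spin":0},{"dx":0.2,"dy":0,"dz":0,"spin":0}]' 0
```

```text
time: 16.02
tool_pos: [516.8, 239.6, 193.6]
tcp_rot: [2.392, 1.566, 0.576]
contact_force: [-4.6, 1.0, 15.8]
grip_width: 36.1
```

```bash
python3 -m crank '[{"dx":-0.15,"dy":0,"dz":0,"spin":0},{"dx":-0.15,"dy":0,"dz":0,"spin":0}]' 0
python3 -m crank '[{"dx":0,"dy":0,"dz":0,"spin":0},{"dx":0,"dy":0,"dz":0,"spin":0},{"dx":0,"dy":0,"dz":0,"spin":0},{"dx":0,"dy":0,"dz":0,"spin":0}]' 43
python3 - <<'E'
from k import *
o=sensors.get_obs();st_(o)
c=capture("scene");pickle.dump(c,open("s18.pkl","wb"));crop(c,350,90,470,210,6,"pics/s18.png")
E
```

```text
time: 16.18
tool_pos: [516.6, 239.1, 193.7]
tcp_rot: [2.333, 1.568, 0.517]
contact_force: [-2.0, 1.7, 8.9]
grip_width: 36.1
time: 16.52
tool_pos: [516.2, 238.5, 191.6]
tcp_rot: [-0.996, 1.57, -2.812]
contact_force: [0.2, -0.6, 0.3]
grip_width: 39.2
t 16.5167 tcp [516.2 238.5 191.6] rot [-0.996  1.57  -2.812] F [ 0.2 -0.6  0.3] w 39.2 q [ 0.3   0.45  1.46 -0.    1.24  0.54]
```

View pics/s18.png

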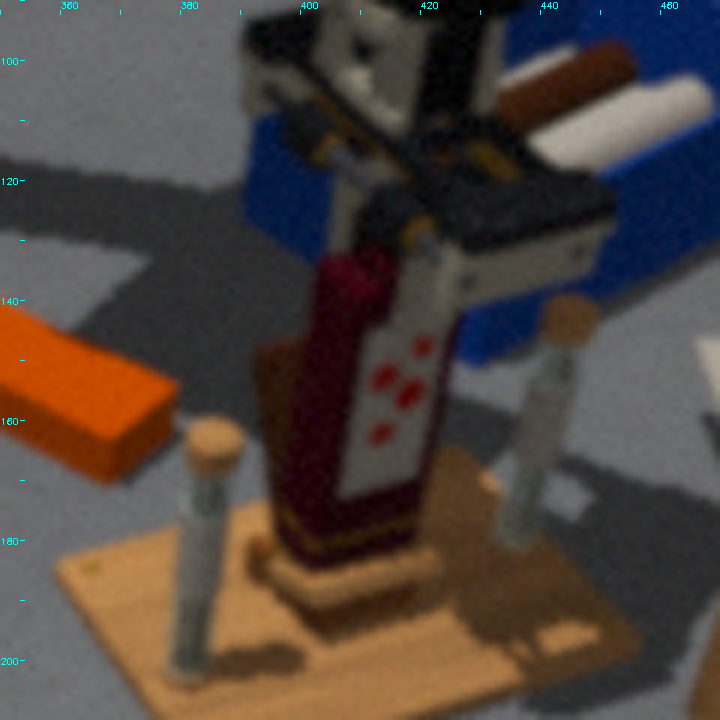

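```bash
python3 -m crank '[{"dx":0.4,"dy":0,"dz":0,"spin":0},{"dx":0.9,"dy":0,"dz":0,"spin":0},{"dx":1.4,"dy":0,"dz":0,"spin":0},{"dx":1.9,"dy":0,"dz":0,"spin":0},{"dx":2.2,"dy":0,"dz":0,"spin":0},{"dx":2.2,"dy":0,"dz":0,"spin":0}]' 45
python3 - <<'E'
from k import *
o=sensors.get_obs();st_(o)
c=capture("scene");pickle.dump(c,open("s19.pkl","wb"));crop(c,350,90,470,210,6,"pics/s19.png")
E
```

```text
time: 17.07
tool_pos: [515.7, 238.4, 168.7]
tcp_rot: [-1.063, 1.569, -2.879]
contact_force: [-1.1, -0.0, 0.1]
grip_width: 41.3
t 17.0667 tcp [515.7 238.4 168.7] rot [-1.063  1.569 -2.879] F [-1.1 -0.   0.1] w 41.3 q [0.3  0.47 1.49 0.   1.18 0.54]
```

View pics/s19.png

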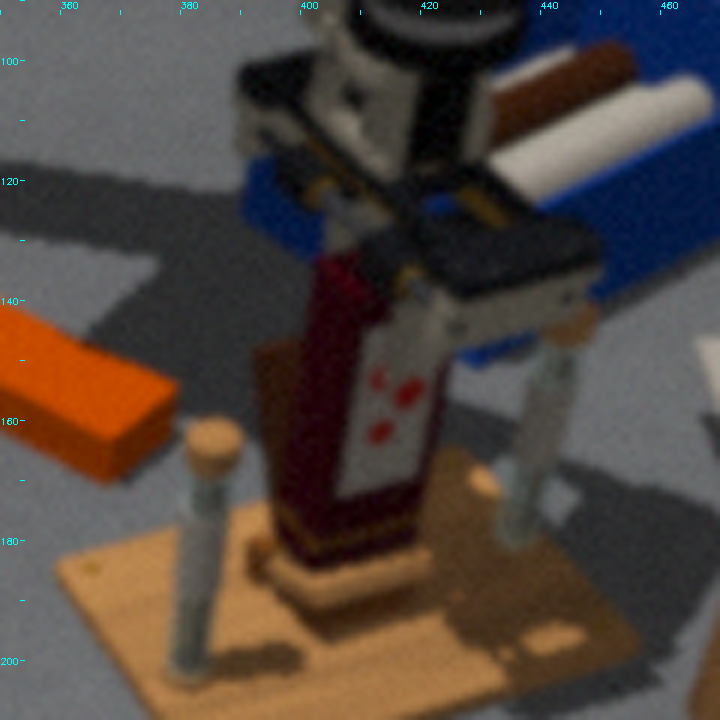

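```bash
python3 -m crank '[{"dx":0,"dy":0,"dz":0,"spin":0},{"dx":0,"dy":0,"dz":0,"spin":0},{"dx":0,"dy":0,"dz":0,"spin":0},{"dx":0,"dy":0,"dz":0,"spin":0},{"dx":0,"dy":0,"dz":0,"spin":0},{"dx":0,"dy":-0.4,"dz":0,"spin":0},{"dx":0,"dy":-0.8,"dz":0,"spin":0},{"dx":0,"dy":-1.2,"dz":0,"spin":0},{"dx":0,"dy":-1.6,"dz":0,"spin":0},{"dx":0,"dy":-2,"dz":0,"spin":0},{"dx":0,"dy":-2,"dz":0,"spin":0}]' 70
python3 - <<'E'
from k import *
o=sensors.get_obs();st_(o)
c=capture("scene");pickle.dump(c,open("s20.pkl","wb"));crop(c,350,90,470,210,6,"pics/s20.png")
E
```

```text
time: 18.03
tool_pos: [495.9, 243.7, 170.0]
tcp_rot: [-1.636, 1.57, 2.832]
contact_force: [-0.4, -0.8, 0.0]
grip_width: 64.5
t 18.0333 tcp [495.9 243.7 170. ] rot [-1.636  1.57   2.832] F [-0.4 -0.8  0. ] w 64.5 q [0.32 0.44 1.53 0.   1.17 0.56]
```

View pics/s20.png

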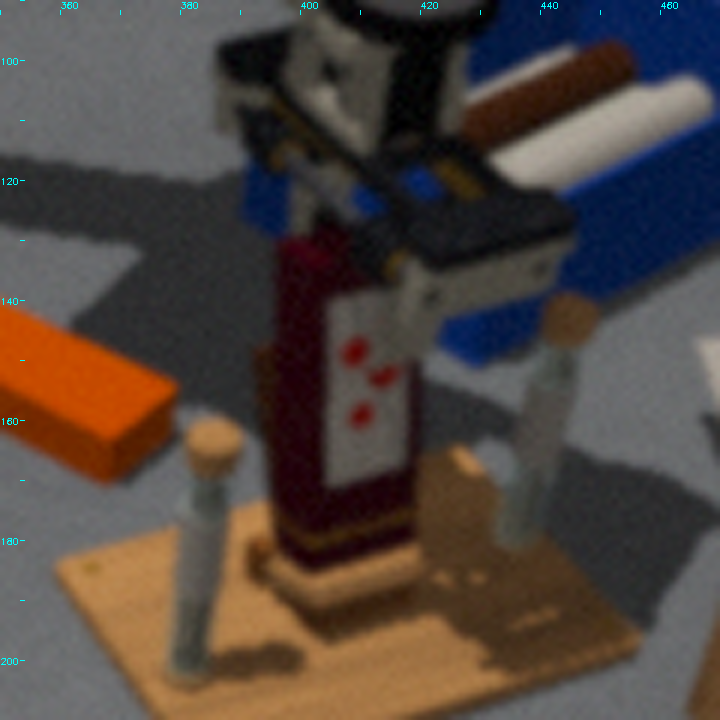

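```bash
python3 -m crank '[{"dx":0,"dy":-0.4,"dz":0,"spin":0},{"dx":0,"dy":-0.8,"dz":0,"spin":0},{"dx":0,"dy":-1.2,"dz":0,"spin":0},{"dx":0,"dy":-1.6,"dz":0,"spin":0},{"dx":0.2,"dy":-1.9,"dz":0,"spin":0},{"dx":0.3,"dy":-2.2,"dz":0,"spin":0},{"dx":0.3,"dy":-2.2,"dz":0,"spin":0}]' 70
python3 - <<'E'
from k import *
o=sensors.get_obs();st_(o)
c=capture("scene");pickle.dump(c,open("s21.pkl","wb"));crop(c,350,90,470,210,6,"pics/s21.png")
E
```

```text
time: 18.67
tool_pos: [474.6, 248.9, 166.5]
tcp_rot: [-1.146, 1.57, -2.961]
contact_force: [-1.0, 0.0, -1.1]
grip_width: 64.2
t 18.6667 tcp [474.6 248.9 166.5] rot [-1.146  1.57  -2.961] F [-1.   0.  -1.1] w 64.2 q [0.34 0.42 1.58 0.   1.14 0.58]
```

View pics/s21.png

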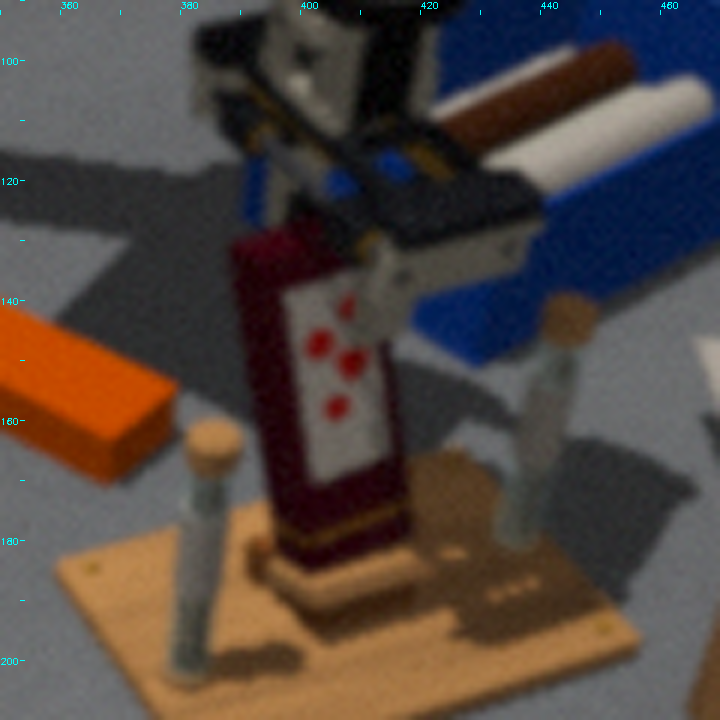

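```bash
python3 -m crank '[{"dx":0,"dy":-0.3,"dz":0,"spin":0},{"dx":0,"dy":-0.6,"dz":0,"spin":0},{"dx":0,"dy":-0.9,"dz":0,"spin":0},{"dx":0,"dy":-1.2,"dz":0,"spin":0},{"dx":0,"dy":-1.5,"dz":0,"spin":0},{"dx":0,"dy":-1.5,"dz":0,"spin":0}]' 72
python3 - <<'E'
from k import *
o=sensors.get_obs();st_(o)
c=capture("scene");pickle.dump(c,open("s22.pkl","wb"));crop(c,350,90,470,210,6,"pics/s22.png")
E
```

```text
time: 19.22
tool_pos: [460.4, 252.6, 166.9]
tcp_rot: [-2.098, 1.571, 2.37]
contact_force: [-0.9, 0.2, -0.4]
grip_width: 66.3
t 19.2167 tcp [460.4 252.6 166.9] rot [-2.098  1.571  2.37 ] F [-0.9  0.2 -0.4] w 66.3 q [0.36 0.4  1.61 0.   1.13 0.6 ]
```

View pics/s22.png

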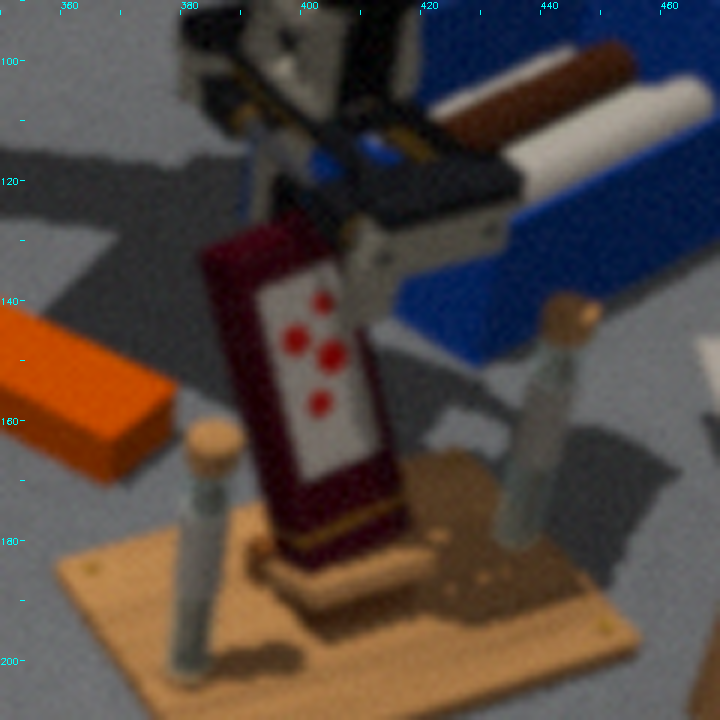

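```bash
cat > home.py <<'E'
from hand import *
a=np.radians(25);u=np.array([np.cos(a),0,np.sin(a)]);n=np.array([-np.sin(a),0,np.cos(a)]);O=np.array([-6.6,0,39.3])
def SP(x,y,z): return S(O+x*u+z*n+np.array([0,y,0]))
def fits(c,obs,c2=None,obs2=()):
    # box pose relative to stand: x,y,z (stand), lean, yaw rel
    def f(q,full=False):
        Rr=Ro.from_euler('z',st[2]+q[4]).as_matrix()@Ro.from_euler('y',-q[3]).as_matrix();og=S(q[:3])
        r=[proj(cc,og+Rr@np.array(b,float))[0]-(np.array(v)-.5) for cc,ob in((c,obs),(c2,obs2)) for b,v in ob]
        return np.r_[np.concatenate(r),(q[4])*5,(q[2]-39.3)/3]
    r=least_squares(f,[-6.6,0,39.3,.43,0]);q=r.x
    d=q[:3]-O;print("seat xyz",(d@u).round(1),q[1].round(1),(d@n).round(1),"lean",np.degrees(q[3]).round(1),"yaw",np.degrees(q[4]).round(1),r.fun.round(1))
E
python3 - <<'E'
from home import *
s=pickle.load(open("s22.pkl","rb"))
for p in[(18,-31,0),(18,31,0),(-18,-31,0),(18,-31,170),(18,31,170),(-18,-31,170),(-18,31,170)]: print(p,(proj(s,SP(*p))+.5).round(1))
E
```

```text
(18, -31, 0) [[400.5 186.7]]
(18, 31, 0) [[418.3 181.2]]
(-18, -31, 0) [[394.5 183.7]]
(18, -31, 170) [[394.3 131.1]]
(18, 31, 170) [[413.2 126.2]]
(-18, -31, 170) [[388.2 129.6]]
(-18, 31, 170) [[406.6 124.8]]
```

```bash
python3 - <<'E'
from home import *
s=pickle.load(open("s22.pkl","rb"))
crop(s,375,115,435,195,10,"pics/s22z.png")
E
```

```text
(no output)
```

View pics/s22z.png

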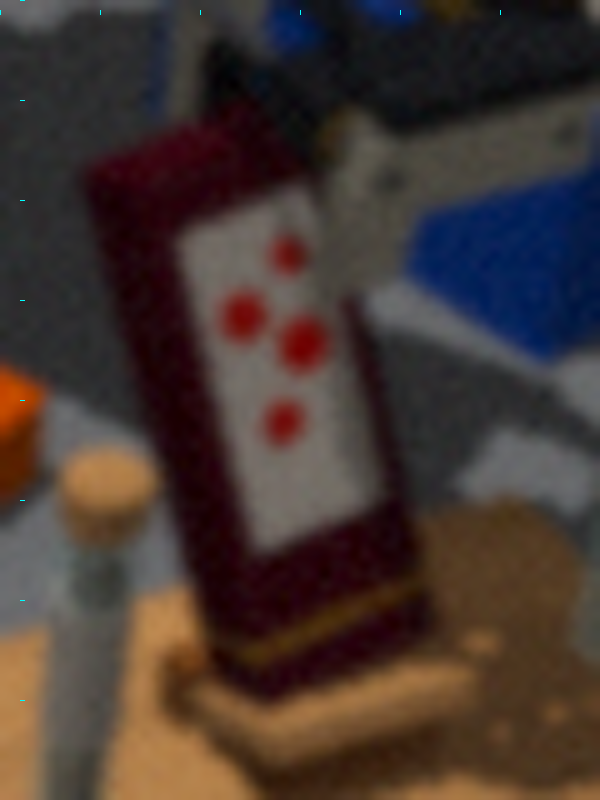

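```bash
cat >> home.py <<'E'
def fit6(obs,seed=25):
    # obs list (c, pt, px); full pose in seat frame
    Rs=Ro.from_euler('z',st[2]).as_matrix()@np.c_[u,[0,1,0],n]
    def f(q):
        R=Rs@Ro.from_rotvec(q[3:]).as_matrix();og=SP(*q[:3])
        return np.r_[np.concatenate([proj(c,og+R@np.array(b,float))[0]-(np.array(v)-.5) for c,b,v in obs]),q[:3]/20,q[3:]*2]
    r=least_squares(f,np.zeros(6));q=r.x
    print("seat xyz",q[:3].round(1),"rotvec deg (roll x,lean -y,yaw z)",np.degrees(q[3:]).round(1));print(r.fun.round(1))
E
python3 - <<'E'
from home import *
s=pickle.load(open("s22.pkl","rb"))
fit6([(s,(18,-31,0),(400.8,185.5)),(s,(18,31,0),(418.3,178.5)),(s,(-18,-31,0),(396,180)),(s,(-18,-31,170),(383.3,132)),(s,(-18,31,170),(399.5,125))])
s=pickle.load(open("s18.pkl","rb"))
fit6([(s,(18,-31,0),(402,184.5)),(s,(18,31,0),(418,180)),(s,(-18,-31,0),(395.5,178.5)),(s,(-18,-31,170),(402.5,132.5))])
E
```

```text
seat xyz [-16.2  12.1   2.5] rotvec deg (roll x,lean -y,yaw z) [10.8  5.5 -5.9]
[-0.2  0.1  0.3 -1.  -0.4  1.3 -1.2  0.5  1.5 -0.7 -0.8  0.6  0.1  0.4
  0.2 -0.2]
seat xyz [-10.6   8.9   6.3] rotvec deg (roll x,lean -y,yaw z) [-0.1 24.8  3.3]
[-0.4  0.9  0.6 -0.4 -0.3 -0.1  0.1 -0.3 -0.5  0.4  0.3 -0.   0.9  0.1]
```

```bash
python3 - <<'E'
from home import *
t=capture("top");pickle.dump(t,open("t22.pkl","wb"));crop(t,200,140,310,225,7,"pics/t22.png")
s=pickle.load(open("s20.pkl","rb"));crop(s,375,115,435,195,10,"pics/s20z.png")
s=pickle.load(open("s21.pkl","rb"));crop(s,375,115,435,195,10,"pics/s21z.png")
E
```

```text
(no output)
```

View pics/t22.png

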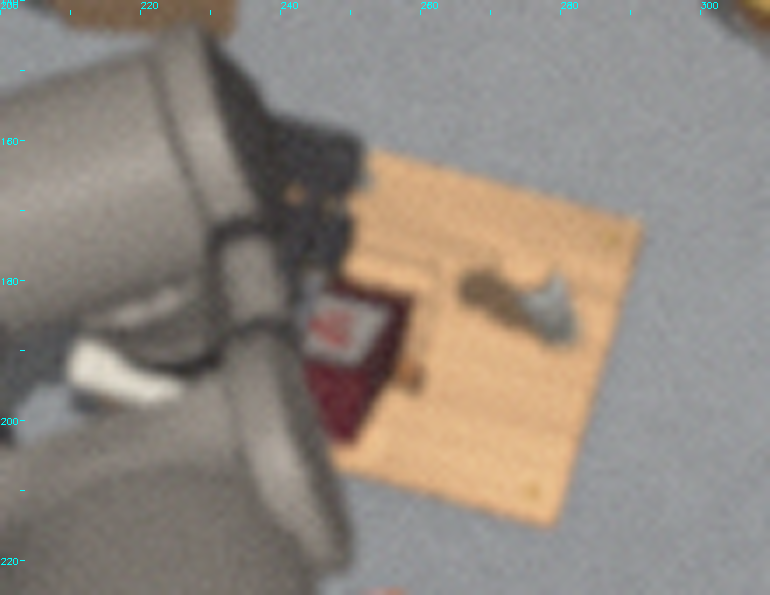

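View pics/s20z.png

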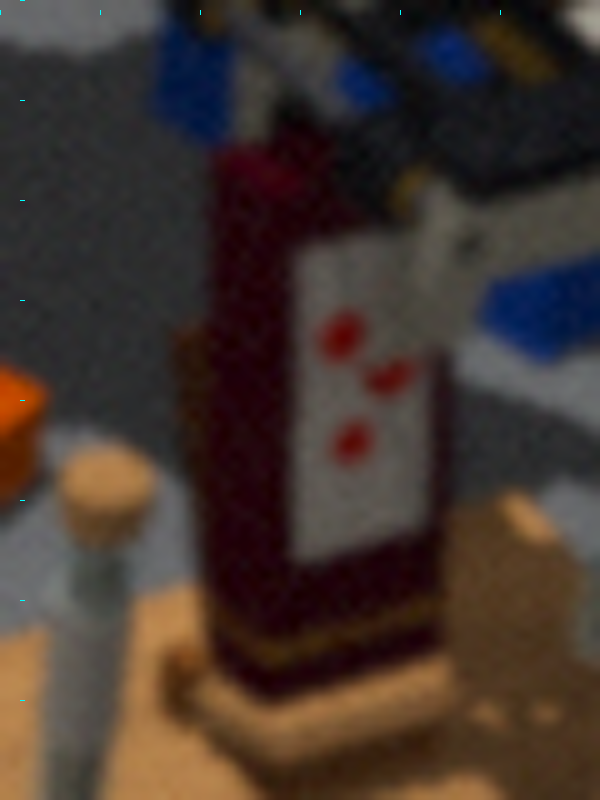

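View pics/s21z.png

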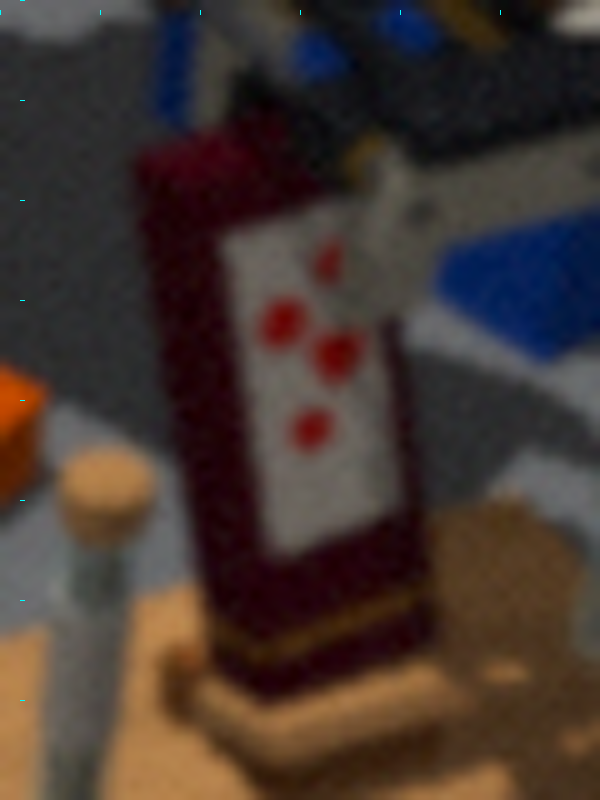

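```bash
python3 - <<'E'
from home import *
s=pickle.load(open("s22.pkl","rb"));t=pickle.load(open("t22.pkl","rb"))
for p in[(18,-31,0),(-18,-31,0),(18,-31,170),(-18,-31,170)]: print(p,(proj(t,SP(*p))+.5).round(1))
fit6([(s,(18,-31,0),(400.8,185.5)),(s,(18,31,0),(418.3,178.5)),(s,(-18,-31,0),(396,180)),(s,(-18,-31,170),(383.3,132)),(s,(-18,31,170),(399.5,125)),(t,(18,-31,170),(254.5,191.5)),(t,(-18,-31,170),(249.8,203.5)),(t,(18,-31,0),(258.5,182))])
E
```

```text
(18, -31, 0) [[260.9 182.5]]
(-18, -31, 0) [[258.9 191.9]]
(18, -31, 170) [[246.5 192.7]]
(-18, -31, 170) [[244.4 203.2]]
seat xyz [-4.3  5.9  5.9] rotvec deg (roll x,lean -y,yaw z) [ 9.6  4.1 -1.1]
[ 0.6  0.4  0.6 -1.  -0.5  2.1 -0.6 -0.2  1.6 -1.3 -0.7  0.8  1.5 -0.5
  0.5  1.4 -0.2  0.3  0.3  0.3  0.1 -0. ]
```

```bash
python3 -m crank '[{"dx":0,"dy":-0.2,"dz":0,"spin":0},{"dx":0,"dy":-0.4,"dz":0,"spin":0},{"dx":0,"dy":-0.6,"dz":0,"spin":0},{"dx":0,"dy":-0.6,"dz":0,"spin":0}]' 78
python3 - <<'E'
from home import *
o=sensors.get_obs();st_(o)
s=capture("scene");t=capture("top");pickle.dump(s,open("s23.pkl","wb"));pickle.dump(t,open("t23.pkl","wb"));crop(s,375,115,435,195,10,"pics/s23z.png");crop(t,220,150,290,220,10,"pics/t23z.png")
E
```

```text
time: 19.65
tool_pos: [454.7, 253.9, 166.8]
tcp_rot: [-1.416, 1.571, 3.051]
contact_force: [-0.8, -0.2, 0.6]
grip_width: 71.8
t 19.65 tcp [454.7 253.9 166.8] rot [-1.416  1.571  3.051] F [-0.8 -0.2  0.6] w 71.8 q [0.36 0.39 1.63 0.   1.12 0.61]
```

View pics/s23z.png

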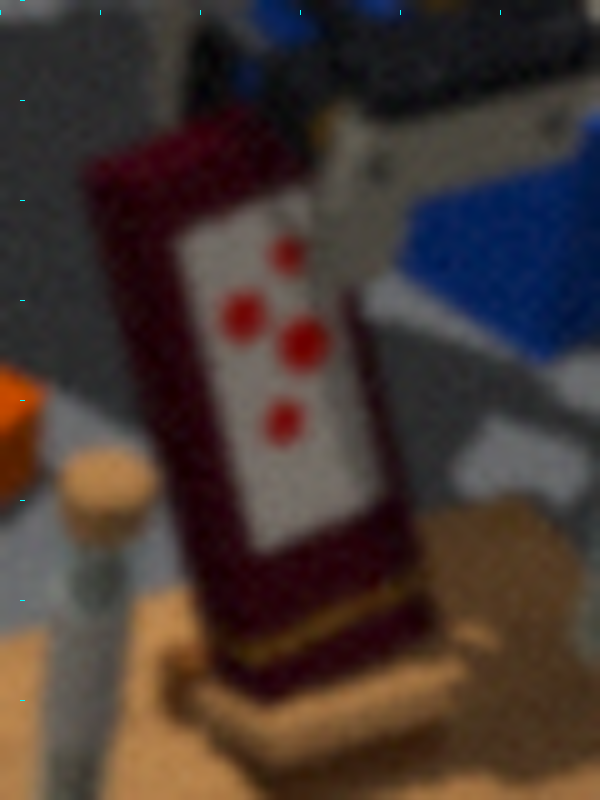

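View pics/t23z.png

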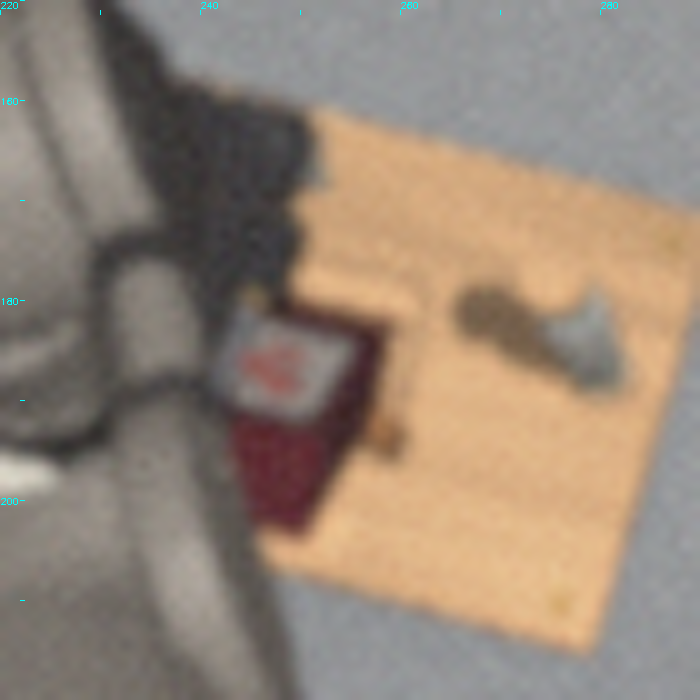

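The box now rests on its own; the last hand motion did not move it. But it is rolled about 10° sideways toward −y: the top −y corners are at top-view (254.5,191.5) instead of (246.5,193). To fix this I'll withdraw upward, turn the jaws across the box's sides, which are free here, and square it up.

```bash
python3 -m crank '[{"dx":0,"dy":0,"dz":0,"spin":0},{"dx":0,"dy":0,"dz":0,"spin":0},{"dx":0,"dy":0,"dz":0,"spin":0},{"dx":0,"dy":0.1,"dz":0,"spin":0},{"dx":0,"dy":0.1,"dz":0,"spin":0},{"dx":-1,"dy":0.1,"dz":0,"spin":0},{"dx":-3,"dy":0.1,"dz":0,"spin":0},{"dx":-6,"dy":0.1,"dz":0,"spin":0},{"dx":-9,"dy":0.1,"dz":0,"spin":0},{"dx":-12,"dy":0.1,"dz":0,"spin":0},{"dx":-12,"dy":0.1,"dz":0,"spin":0}]' 100
python3 - <<'E'
from home import *
o=sensors.get_obs();st_(o)
s=capture("scene");t=capture("top");pickle.dump(s,open("s24.pkl","wb"));pickle.dump(t,open("t24.pkl","wb"));crop(s,365,105,440,195,8,"pics/s24z.png");crop(t,220,150,290,220,10,"pics/t24z.png")
E
```

```text
time: 20.67
tool_pos: [458.3, 254.5, 293.9]
tcp_rot: [2.188, 1.559, 0.372]
contact_force: [0.4, 0.3, 0.8]
grip_width: 91.5
t 20.6667 tcp [458.3 254.5 293.9] rot [2.188 1.559 0.372] F [0.4 0.3 0.8] w 91.5 q [0.36 0.29 1.41 0.   1.43 0.61]
```

View pics/s24z.png

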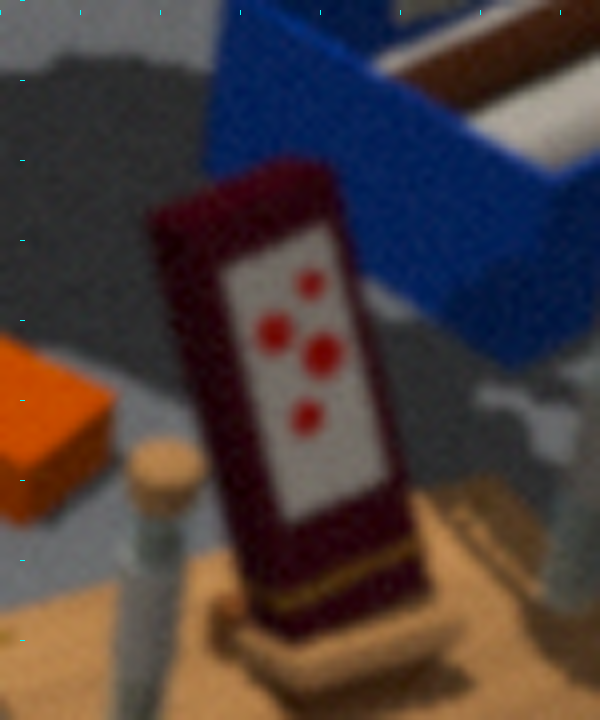

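View pics/t24z.png

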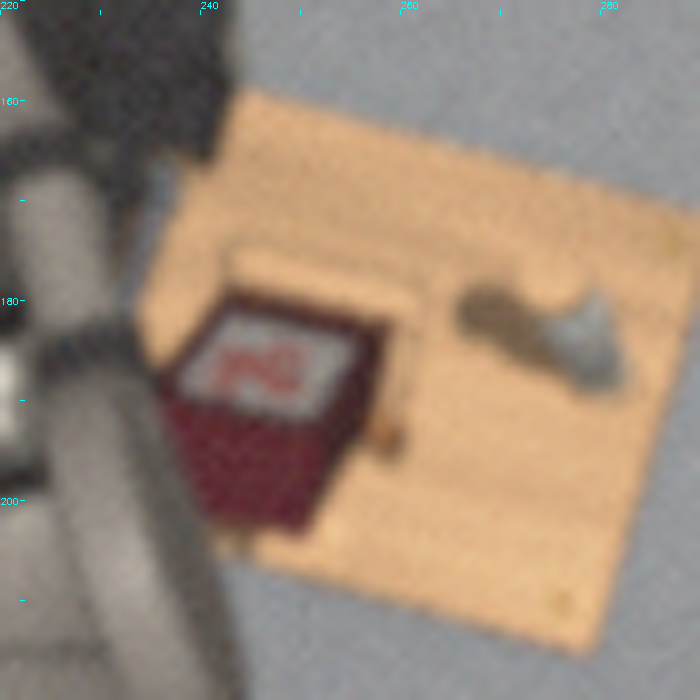

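```bash
python3 - <<'E'
from home import *
s=pickle.load(open("s24.pkl","rb"));t=pickle.load(open("t24.pkl","rb"))
fit6([(s,(18,-31,0),(401.6,185.2)),(s,(18,31,0),(419,179.4)),(s,(-18,-31,0),(396.3,181.5)),(s,(-18,-31,170),(383.8,131.9)),(s,(-18,31,170),(401,124.8)),(s,(18,31,170),(406.8,126.5)),
(t,(18,-31,170),(253,192.5)),(t,(18,31,170),(235.7,189)),(t,(-18,-31,170),(250.2,203.5)),(t,(18,-31,0),(259,182.3)),(t,(18,31,0),(243,179))])
E
```

```text
seat xyz [-2.8  5.9  4. ] rotvec deg (roll x,lean -y,yaw z) [ 9.1  2.8 -2.4]
[-0.1  1.2  0.2 -1.1 -0.5  1.2 -1.   0.1  0.3 -0.7  0.7 -0.3  0.4  0.6
 -1.2 -1.   0.5  0.1  0.3  0.8 -0.5 -0.5 -0.1  0.3  0.2  0.3  0.1 -0.1]
```

```bash
python3 - <<'E'
from home import *
o=sensors.get_obs();print(toolR(o).round(3),spin(o,st[2]+np.pi/2))
w=S((-65,-9,290));print(w,delta(o,w))
E
```

```text
[[ 0.003  0.97  -0.243]
 [ 0.001 -0.243 -0.97 ]
 [-1.     0.003 -0.002]] [np.float64(-1.57), np.float64(1.571)]
[456.70237895 243.32301873 290.        ] [-0.15  0.28  1.01]
```

```bash
python3 -m crank '[{"dx":0,"dy":0.3,"dz":0.3,"spin":-0.12},{"dx":0,"dy":0.3,"dz":0.6,"spin":-0.24},{"dx":0,"dy":0.3,"dz":1,"spin":-0.36},{"dx":0,"dy":0.3,"dz":1,"spin":-0.48},{"dx":0,"dy":0.3,"dz":1,"spin":-0.6},{"dx":0,"dy":0.3,"dz":1,"spin":-0.72},{"dx":0,"dy":0.3,"dz":1,"spin":-0.84},{"dx":0,"dy":0.3,"dz":1,"spin":-0.96},{"dx":0,"dy":0.3,"dz":1,"spin":-1.08},{"dx":0,"dy":0.3,"dz":1,"spin":-1.2},{"dx":0,"dy":0.3,"dz":1,"spin":-1.32},{"dx":0,"dy":0.3,"dz":1,"spin":-1.44},{"dx":0,"dy":0.3,"dz":1,"spin":-1.57},{"dx":0,"dy":0.3,"dz":1,"spin":-1.57},{"dx":0,"dy":0.3,"dz":1,"spin":-1.57}]' 100
python3 - <<'E'
from home import *
o=sensors.get_obs();st_(o);print(toolR(o).round(3),spin(o,st[2]+np.pi/2),delta(o,S((-65,-9,153))))
s=capture("scene");crop(s,350,40,470,195,5,"pics/s25.png")
E
```

```text
time: 22.02
tool_pos: [456.1, 243.0, 285.9]
tcp_rot: [-2.572, 1.569, -2.821]
contact_force: [0.7, 0.7, -0.2]
grip_width: 91.9
t 22.0167 tcp [456.1 243.  285.9] rot [-2.572  1.569 -2.821] F [ 0.7  0.7 -0.2] w 91.9 q [ 0.34  0.29  1.44  0.    1.42 -0.98]
[[-0.002  0.247  0.969]
 [-0.001  0.969 -0.247]
 [-1.    -0.001 -0.002]] [np.float64(-0.004), np.float64(3.138)] [13.29  0.06  0.07]
```

View pics/s25.png

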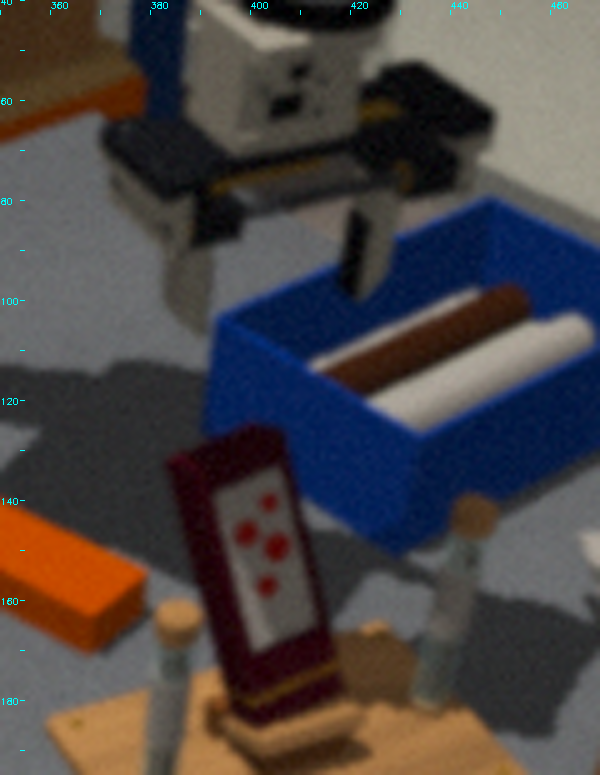

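```bash
python3 -m crank '[{"dx":1,"dy":-0.6,"dz":0,"spin":0},{"dx":3,"dy":-0.6,"dz":0,"spin":0},{"dx":5,"dy":-0.6,"dz":0,"spin":0},{"dx":6,"dy":-0.6,"dz":0,"spin":0},{"dx":6,"dy":-0.6,"dz":0,"spin":0}]' 100
python3 - <<'E'
from home import *
o=sensors.get_obs();st_(o);print(delta(o,S((-65,-16,153))))
s=capture("scene");crop(s,350,60,470,195,6,"pics/s26.png")
t=capture("top");crop(t,200,140,300,220,7,"pics/t26.png")
E
```

```text
time: 22.48
tool_pos: [453.8, 236.9, 224.5]
tcp_rot: [-2.575, 1.566, -2.823]
contact_force: [-0.3, 0.5, 0.0]
grip_width: 92.0
t 22.4833 tcp [453.8 236.9 224.5] rot [-2.575  1.566 -2.823] F [-0.3  0.5  0. ] w 92.0 q [ 0.33  0.32  1.56  0.    1.26 -0.99]
[7.15 0.01 0.16]
```

View pics/s26.png

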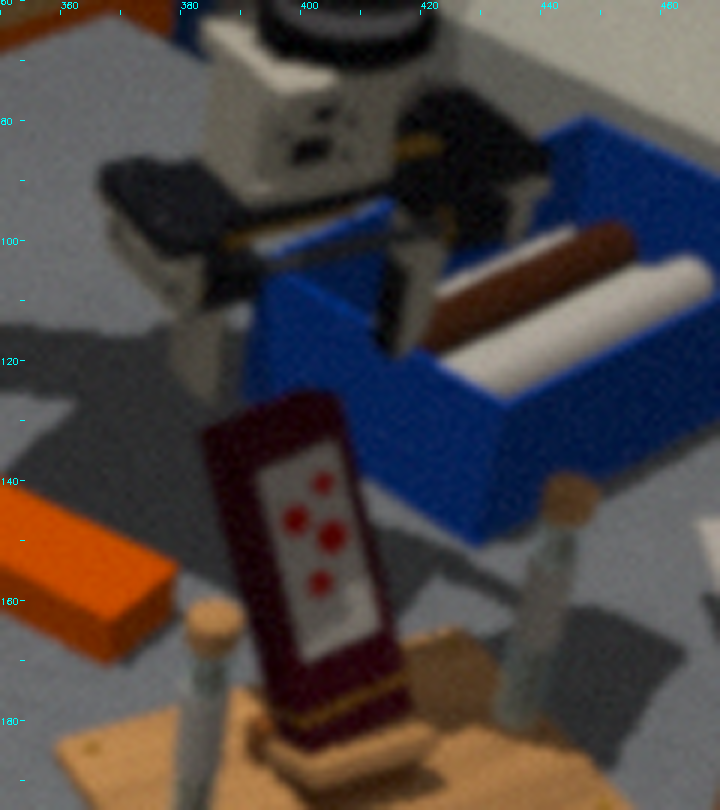

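View pics/t26.png

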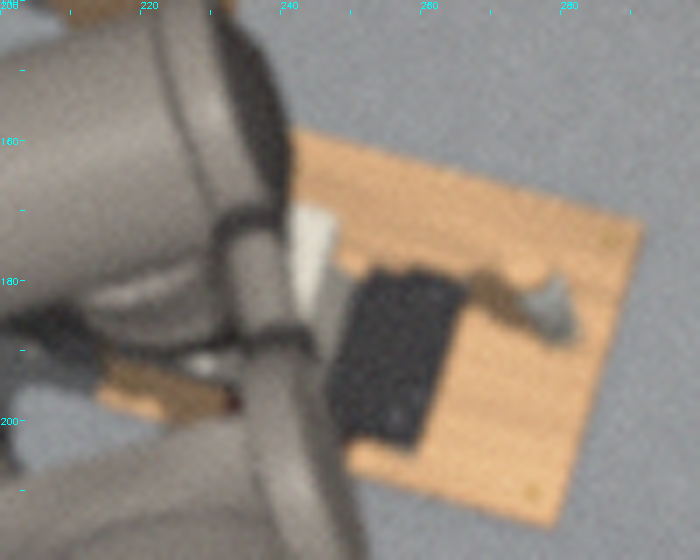

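```bash
python3 - <<'E'
from home import *
o=sensors.get_obs();s,t=load();print(st)
R=toolR(o)
for d in(0,71): 
  for k in(-46,46): print(d,k,(proj(s,o["tool_pos"]+R[:,1]*k+np.array([0,0,-d]))+.5).round(1))
# box sides in stand frame at pad heights using fit
Rs=np.c_[u,[0,1,0],n]@Ro.from_rotvec(np.radians([9.1,2.8,-2.4])).as_matrix()
og=O-2.8*u+4*n+np.array([0,5.9,0])
for z in(120,140,170):
  for y in(-31,31): print(z,y,(og+Rs@np.array([0,y,z])).round(1))
print("max z",max((og+Rs@np.array([x,y,170]))[2] for x in(-18,18) for y in(-31,31)))
inv=lambda w:(np.array([[np.cos(st[2]),np.sin(st[2])],[-np.sin(st[2]),np.cos(st[2])]])@(w[:2]-st[:2])).round(1)
print("hand stand",inv(o["tool_pos"]))
E
```

```text
[ 5.21942128e+02  2.36267868e+02 -2.45310012e-01]
0 -46 [[385.3 125.1]]
0 46 [[414.  117.9]]
71 -46 [[383.  145.8]]
71 46 [[410.5 138.5]]
120 -31 [-55.1 -43.8 146.3]
120 31 [-56.7  17.4 156.3]
140 -31 [-62.7 -47.  164.5]
140 31 [-64.2  14.2 174.6]
170 -31 [-73.9 -51.7 191.9]
170 31 [-75.5   9.4 202. ]
max z 208.7001711472625
hand stand [-65.  -15.1]
```

```bash
python3 -m crank '[{"dx":1.5,"dy":0,"dz":0.1,"spin":0},{"dx":3,"dy":0,"dz":0.1,"spin":0},{"dx":4.5,"dy":0,"dz":0.1,"spin":0},{"dx":6,"dy":0,"dz":0.1,"spin":0},{"dx":7,"dy":0,"dz":0.1,"spin":0},{"dx":7,"dy":0,"dz":0.1,"spin":0},{"dx":7,"dy":0,"dz":0.1,"spin":0}]' 100
python3 - <<'E'
from home import *
o=sensors.get_obs();st_(o)
s=capture("scene");crop(s,350,80,470,195,6,"pics/s27.png")
E
```

```text
time: 23.17
tool_pos: [456.5, 237.3, 157.5]
tcp_rot: [0.685, 1.57, 0.438]
contact_force: [0.3, 0.7, -0.4]
grip_width: 91.5
t 23.1667 tcp [456.5 237.3 157.5] rot [0.685 1.57  0.438] F [ 0.3  0.7 -0.4] w 91.5 q [ 0.33  0.39  1.66  0.    1.09 -0.99]
```

View pics/s27.png

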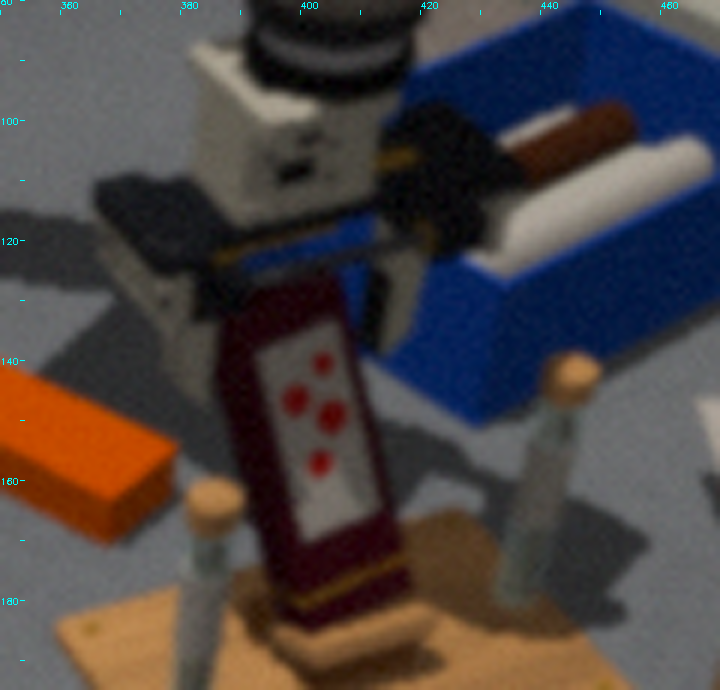

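```bash
python3 -m crank '[{"dx":0,"dy":0,"dz":0,"spin":0},{"dx":0,"dy":0,"dz":0,"spin":0},{"dx":0,"dy":0,"dz":0,"spin":0},{"dx":0,"dy":0,"dz":0,"spin":0},{"dx":0,"dy":0.3,"dz":0,"spin":0},{"dx":0,"dy":0.6,"dz":0,"spin":0},{"dx":0,"dy":0.9,"dz":0,"spin":0},{"dx":0,"dy":1.2,"dz":0,"spin":0},{"dx":0,"dy":1.5,"dz":0,"spin":0},{"dx":0,"dy":1.8,"dz":0,"spin":0},{"dx":0,"dy":1.8,"dz":0,"spin":0}]' 78
python3 - <<'E'
from home import *
o=sensors.get_obs();st_(o)
s=capture("scene");crop(s,350,80,470,195,6,"pics/s28.png")
E
```

```text
time: 24.13
tool_pos: [460.6, 255.2, 156.7]
tcp_rot: [1.391, 1.57, 1.145]
contact_force: [0.4, -0.6, 0.5]
grip_width: 71.3
t 24.1333 tcp [460.6 255.2 156.7] rot [1.391 1.57  1.145] F [ 0.4 -0.6  0.5] w 71.3 q [ 0.36  0.41  1.62  0.    1.1  -0.97]
```

View pics/s28.png

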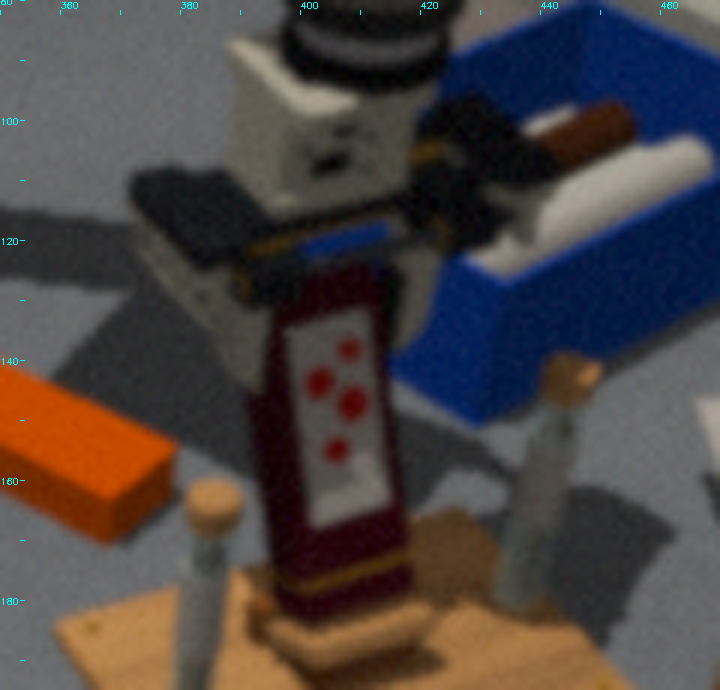

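```bash
python3 -m crank '[{"dx":0,"dy":0,"dz":0,"spin":0},{"dx":0,"dy":0,"dz":0,"spin":0},{"dx":0,"dy":0,"dz":0,"spin":0},{"dx":0,"dy":0,"dz":0,"spin":0},{"dx":0,"dy":0,"dz":0,"spin":0}]' 0
python3 - <<'E'
from home import *
o=sensors.get_obs();st_(o);print(o["moment"].round(2))
s=capture("scene");pickle.dump(s,open("s29.pkl","wb"));crop(s,350,80,470,195,6,"pics/s29.png")
t=capture("top");crop(t,200,140,300,220,7,"pics/t29.png")
E
```

```text
time: 24.6
tool_pos: [460.5, 254.5, 156.9]
tcp_rot: [0.955, 1.571, 0.709]
contact_force: [-0.3, -0.4, 0.4]
grip_width: 62.1
t 24.6 tcp [460.5 254.5 156.9] rot [0.955 1.571 0.709] F [-0.3 -0.4  0.4] w 62.1 q [ 0.36  0.41  1.63  0.    1.1  -0.97]
[ 0.04 -0.03 -0.05]
```

View pics/s29.png

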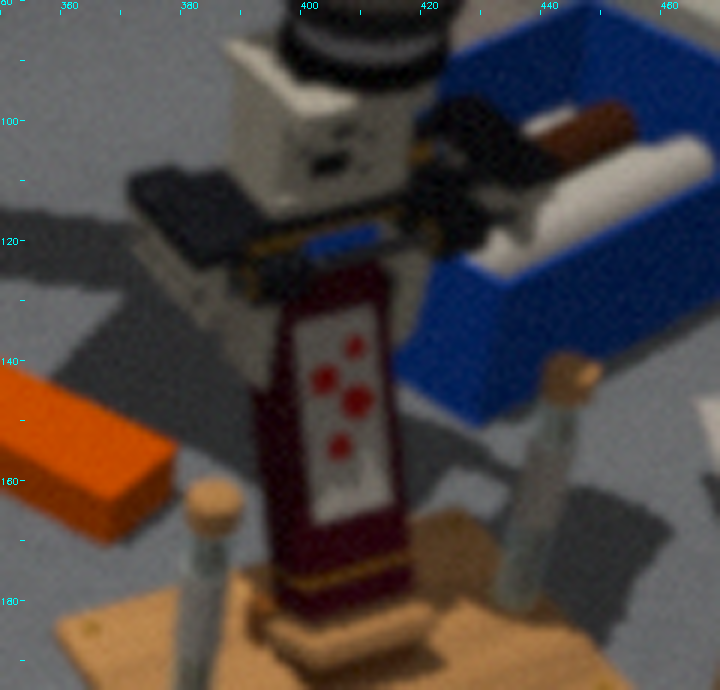

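View pics/t29.png

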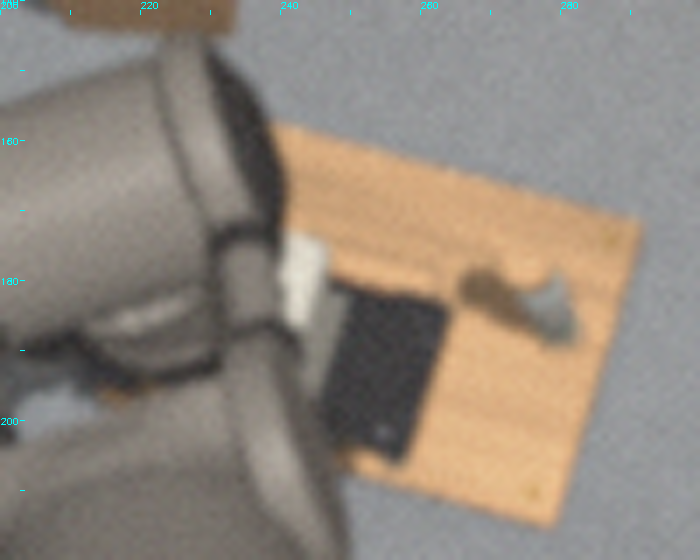

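```bash
python3 -m crank '[{"dx":0.15,"dy":0,"dz":0,"spin":0},{"dx":0.3,"dy":0,"dz":0,"spin":0},{"dx":0.3,"dy":0,"dz":0,"spin":0}]' 0
python3 -m crank '[{"dx":0.15,"dy":0,"dz":0,"spin":0},{"dx":0.3,"dy":0,"dz":0,"spin":0},{"dx":0.3,"dy":0,"dz":0,"spin":0}]' 0
```

```text
time: 24.95
tool_pos: [460.9, 254.6, 155.7]
tcp_rot: [0.506, 1.568, 0.261]
contact_force: [-2.9, -2.9, 13.0]
grip_width: 61.7
time: 25.2
tool_pos: [461.3, 254.9, 154.9]
tcp_rot: [0.578, 1.566, 0.333]
contact_force: [-8.2, -3.8, 27.5]
grip_width: 61.8
```

```bash
python3 -m crank '[{"dx":-0.2,"dy":0,"dz":0,"spin":0},{"dx":-0.4,"dy":0,"dz":0,"spin":0},{"dx":-0.4,"dy":0,"dz":0,"spin":0}]' 0
python3 -m crank '[{"dx":0,"dy":0,"dz":0,"spin":0},{"dx":0,"dy":0,"dz":0,"spin":0},{"dx":0,"dy":0,"dz":0,"spin":0},{"dx":0,"dy":0,"dz":0,"spin":0},{"dx":0,"dy":0,"dz":0,"spin":0}]' 78
python3 - <<'E'
from home import *
o=sensors.get_obs();st_(o)
s=capture("scene");pickle.dump(s,open("s30.pkl","wb"));crop(s,350,80,470,195,6,"pics/s30.png")
E
```

```text
time: 25.45
tool_pos: [460.8, 254.9, 156.0]
tcp_rot: [0.753, 1.569, 0.507]
contact_force: [-2.1, -0.7, 9.4]
grip_width: 61.6
time: 25.87
tool_pos: [460.3, 254.5, 154.4]
tcp_rot: [-2.588, 1.57, -2.833]
contact_force: [-0.0, 0.2, -0.6]
grip_width: 71.6
t 25.8667 tcp [460.3 254.5 154.4] rot [-2.588  1.57  -2.833] F [-0.   0.2 -0.6] w 71.6 q [ 0.36  0.41  1.63  0.    1.1  -0.97]
```

View pics/s30.png

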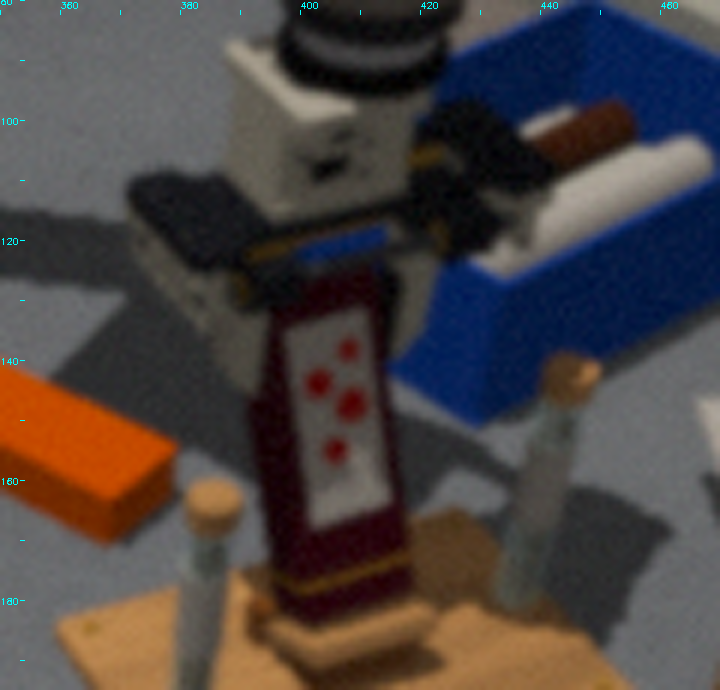

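```bash
python3 - <<'E'
from home import *
s,t=pickle.load(open("s7.pkl","rb")),pickle.load(open("t7.pkl","rb"))
inv=lambda w:(np.r_[np.array([[np.cos(st[2]),np.sin(st[2])],[-np.sin(st[2]),np.cos(st[2])]])@(w[:2]-st[:2]),w[2]]).round(1)
crop(s,380,165,430,205,14,"pics/s7zz.png");crop(t,230,165,275,205,14,"pics/t7zz.png")
for a,b in[((391.7,181.5),(258.7,193.7)),((411.5,174.5),(240.8,188.3))]:
    p,e=tri([(s,np.array(a)-.5),(t,np.array(b)-.5)]);print(inv(p),np.round(e,1))
for nm,a,b in[("f-",(402,189.5),(262.3,178.3)),("f+",(422,183),(242.5,174))]:
    p,e=tri([(s,np.array(a)-.5),(t,np.array(b)-.5)]);print(nm,inv(p),np.round(e,1))
E
```

```text
[-30.9 -35.   36.1] [1.7 1.7]
[-29.7  32.7  42.4] [0.9 0.9]
f- [ 24.8 -33.4  49.6] [1.4 1.4]
f+ [21.1 40.  46.8] [2.7 2.7]
```

View pics/s7zz.png

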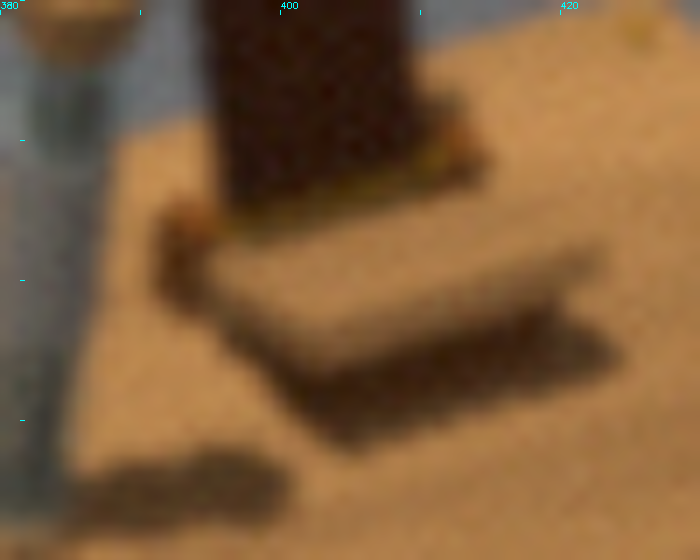

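View pics/t7zz.png

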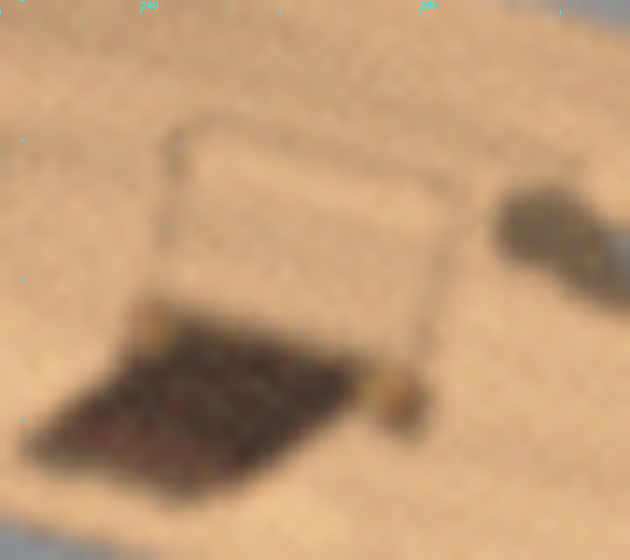

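```bash
python3 -m crank '[{"dx":0,"dy":0,"dz":0,"spin":0},{"dx":0,"dy":0,"dz":0,"spin":0},{"dx":0,"dy":0,"dz":0,"spin":0},{"dx":0,"dy":0,"dz":0,"spin":0},{"dx":0,"dy":0,"dz":0,"spin":0},{"dx":-0.3,"dy":0,"dz":0,"spin":0},{"dx":-0.6,"dy":0,"dz":0,"spin":0},{"dx":-1,"dy":0,"dz":0,"spin":0},{"dx":-1,"dy":0,"dz":0,"spin":0},{"dx":-1,"dy":0,"dz":0,"spin":0}]' 0
python3 - <<'E'
from home import *
o=sensors.get_obs();st_(o)
s=capture("scene");pickle.dump(s,open("s31.pkl","wb"));crop(s,375,115,435,195,10,"pics/s31.png")
E
```

```text
time: 26.75
tool_pos: [460.6, 254.7, 165.2]
tcp_rot: [0.704, 1.57, 0.458]
contact_force: [0.7, -0.5, -3.1]
grip_width: 62.1
t 26.75 tcp [460.6 254.7 165.2] rot [0.704 1.57  0.458] F [ 0.7 -0.5 -3.1] w 62.1 q [ 0.36  0.4   1.61  0.    1.12 -0.97]
```

View pics/s31.png

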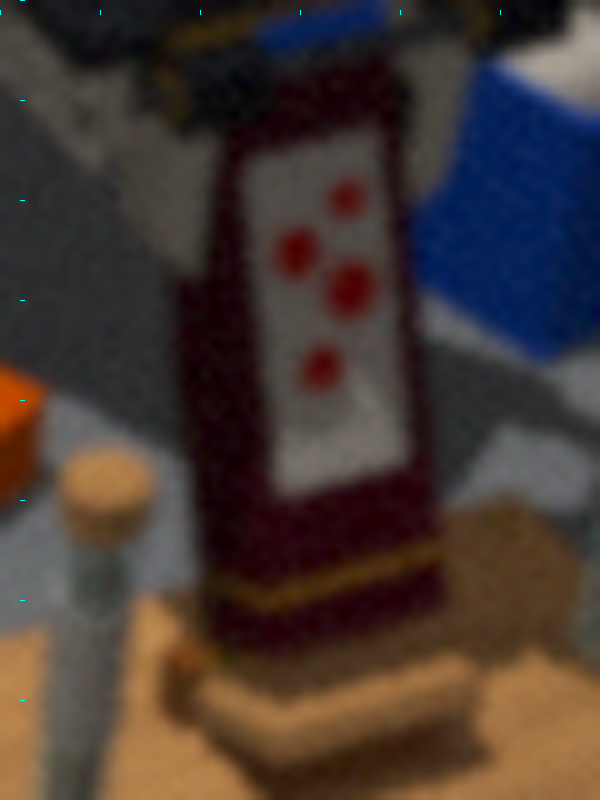

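```bash
python3 - <<'E'
from home import *
s=pickle.load(open("s31.pkl","rb"))
def fitg(obs,y,yaw=0):
    def f(q):
        Rr=Ro.from_euler('z',st[2]+yaw).as_matrix()@Ro.from_euler('y',-q[2]).as_matrix();og=S((q[0],y,q[1]))
        return np.concatenate([proj(s,og+Rr@np.array(b,float))[0]-(np.array(v)-.5) for b,v in obs])
    r=least_squares(f,[-6.6,48,.43]);q=r.x;print("x,z",q[:2].round(1),"lean",np.degrees(q[2]).round(1),r.fun.round(1))
fitg([((18,-31,0),(402.8,180.8)),((18,31,0),(419.3,175.5)),((-18,-31,0),(397,178.5))],2.7)
fitg([((18,-31,0),(402.8,180.8)),((18,31,0),(419.3,175.5)),((-18,-31,0),(397,178.5)),((18,31,170),(414,119.5))],2.7)
E
```

```text
x,z [-5.7 61.3] lean 28.2 [-0.5  0.   1.1 -0.1 -0.7  0.1]
x,z [-5.9 60.9] lean 27.1 [-0.5  0.2  1.   0.1 -0.8  0.1  0.  -0.3]
```

```bash
python3 -m crank '[{"dx":0,"dy":-0.1,"dz":0.4,"spin":0},{"dx":0,"dy":-0.2,"dz":0.7,"spin":0},{"dx":0.3,"dy":-0.2,"dz":0.7,"spin":0},{"dx":0.6,"dy":-0.2,"dz":0.7,"spin":0},{"dx":0.9,"dy":-0.2,"dz":0.7,"spin":0},{"dx":1.1,"dy":-0.2,"dz":0.7,"spin":0},{"dx":1.1,"dy":-0.2,"dz":0.7,"spin":0}]' 0
python3 -m crank '[{"dx":0.15,"dy":0,"dz":0,"spin":0},{"dx":0.3,"dy":0,"dz":0,"spin":0},{"dx":0.3,"dy":0,"dz":0,"spin":0}]' 0
```

```text
time: 27.38
tool_pos: [466.3, 250.8, 153.1]
tcp_rot: [-2.606, 1.569, -2.852]
contact_force: [0.4, 0.9, -1.6]
grip_width: 61.6
time: 27.63
tool_pos: [466.6, 250.9, 150.6]
tcp_rot: [-2.721, 1.57, -2.967]
contact_force: [0.3, -0.6, -2.5]
grip_width: 61.6
```

Already lower than before with no contact, so it has cleared the hinge posts. I'll continue down gently.

```bash
python3 -m crank '[{"dx":0.1,"dy":0,"dz":0,"spin":0},{"dx":0.2,"dy":0,"dz":0,"spin":0},{"dx":0.2,"dy":0,"dz":0,"spin":0}]' 0
python3 -m crank '[{"dx":0.1,"dy":0,"dz":0,"spin":0},{"dx":0.2,"dy":0,"dz":0,"spin":0},{"dx":0.2,"dy":0,"dz":0,"spin":0}]' 0
python3 - <<'E'
from home import *
o=sensors.get_obs();st_(o)
s=capture("scene");pickle.dump(s,open("s32.pkl","wb"));crop(s,375,115,435,195,10,"pics/s32.png")
E
```

```text
time: 27.88
tool_pos: [466.9, 251.1, 149.2]
tcp_rot: [0.693, 1.57, 0.448]
contact_force: [-0.7, -0.4, 0.8]
grip_width: 61.8
time: 28.13
tool_pos: [466.9, 251.5, 148.9]
tcp_rot: [0.813, 1.568, 0.567]
contact_force: [-5.2, 0.7, 13.8]
grip_width: 62.0
t 28.1333 tcp [466.9 251.5 148.9] rot [0.813 1.568 0.567] F [-5.2  0.7 13.8] w 62.0 q [ 0.35  0.43  1.63  0.    1.09 -0.98]
```

View pics/s32.png

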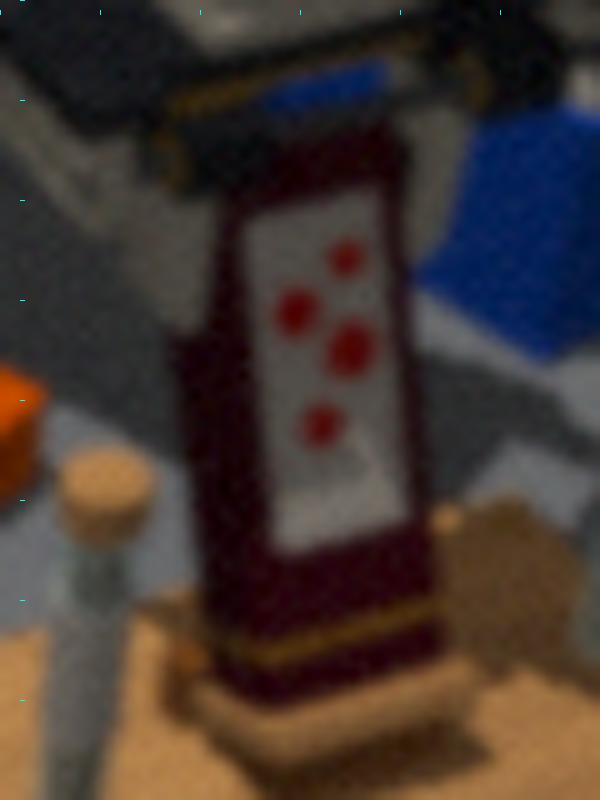

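```bash
python3 -m crank '[{"dx":-0.1,"dy":0,"dz":0,"spin":0},{"dx":-0.1,"dy":0,"dz":0,"spin":0}]' 0
python3 -m crank '[{"dx":0.1,"dy":0,"dz":-0.2,"spin":0},{"dx":0.19,"dy":0,"dz":-0.4,"spin":0},{"dx":0.19,"dy":0,"dz":-0.4,"spin":0}]' 0
```

```text
time: 28.35
tool_pos: [466.9, 251.4, 149.0]
tcp_rot: [0.92, 1.569, 0.675]
contact_force: [-3.7, 0.6, 8.4]
grip_width: 61.9
time: 28.6
tool_pos: [464.4, 252.2, 147.9]
tcp_rot: [0.446, 1.565, 0.2]
contact_force: [-1.4, -0.6, 12.4]
grip_width: 62.1
```

```bash
python3 -m crank '[{"dx":-0.05,"dy":0,"dz":-0.2,"spin":0},{"dx":-0.1,"dy":0,"dz":-0.2,"spin":0},{"dx":-0.1,"dy":0,"dz":-0.2,"spin":0}]' 0
python3 -m crank '[{"dx":0,"dy":0,"dz":0,"spin":0},{"dx":0,"dy":0,"dz":0,"spin":0},{"dx":0,"dy":0,"dz":0,"spin":0},{"dx":0,"dy":0,"dz":0,"spin":0},{"dx":0,"dy":0,"dz":0,"spin":0}]' 78
python3 - <<'E'
from home import *
o=sensors.get_obs();st_(o)
s=capture("scene");pickle.dump(s,open("s33.pkl","wb"));crop(s,375,115,435,195,10,"pics/s33.png")
E
```

```text
time: 28.85
tool_pos: [462.4, 252.5, 147.4]
tcp_rot: [0.416, 1.567, 0.17]
contact_force: [4.6, -0.9, 1.8]
grip_width: 61.5
time: 29.27
tool_pos: [460.5, 252.4, 146.6]
tcp_rot: [-2.783, 1.57, -3.029]
contact_force: [-0.1, 0.2, 0.1]
grip_width: 71.4
t 29.2667 tcp [460.5 252.4 146.6] rot [-2.783  1.57  -3.029] F [-0.1  0.2  0.1] w 71.4 q [ 0.36  0.42  1.64  0.    1.08 -0.97]
```

View pics/s33.png

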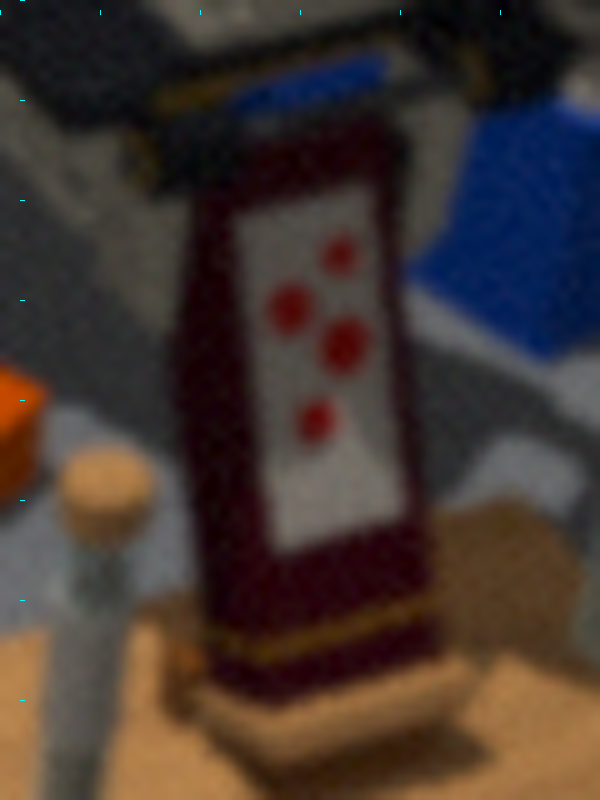

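```bash
python3 -m crank '[{"dx":0,"dy":0,"dz":0,"spin":0},{"dx":0,"dy":0,"dz":0,"spin":0},{"dx":0,"dy":0,"dz":0,"spin":0},{"dx":0,"dy":0,"dz":0,"spin":0},{"dx":-1,"dy":0,"dz":0,"spin":0},{"dx":-3,"dy":0,"dz":0,"spin":0},{"dx":-6,"dy":0,"dz":0,"spin":0},{"dx":-10,"dy":0,"dz":0,"spin":0},{"dx":-14,"dy":0,"dz":0,"spin":0},{"dx":-16,"dy":0,"dz":0,"spin":0},{"dx":-16,"dy":0,"dz":0,"spin":0}]' 100
python3 -m crank '[{"dx":0,"dy":4,"dz":-4,"spin":0},{"dx":0,"dy":8,"dz":-8,"spin":0},{"dx":0,"dy":12,"dz":-10,"spin":0},{"dx":0,"dy":16,"dz":-10,"spin":0},{"dx":0,"dy":19,"dz":-10,"spin":0},{"dx":0,"dy":19,"dz":-10,"spin":0}]' 100
python3 - <<'E'
from home import *
o=sensors.get_obs();st_(o)
s=capture("scene");t=capture("top");pickle.dump(s,open("s34.pkl","wb"));pickle.dump(t,open("t34.pkl","wb"));crop(s,365,105,440,195,8,"pics/s34z.png");crop(t,220,150,290,220,10,"pics/t34z.png")
E
```

```text
time: 30.23
tool_pos: [462.6, 253.1, 313.3]
tcp_rot: [0.61, 1.56, 0.364]
contact_force: [0.3, 1.0, -0.3]
grip_width: 91.8
time: 30.73
tool_pos: [408.8, 465.3, 305.9]
tcp_rot: [2.72, 1.569, 2.477]
contact_force: [-0.1, -0.2, -0.3]
grip_width: 91.8
t 30.7333 tcp [408.8 465.3 305.9] rot [2.72  1.569 2.477] F [-0.1 -0.2 -0.3] w 91.8 q [ 0.73  0.48  1.09  0.    1.57 -0.6 ]
```

View pics/s34z.png

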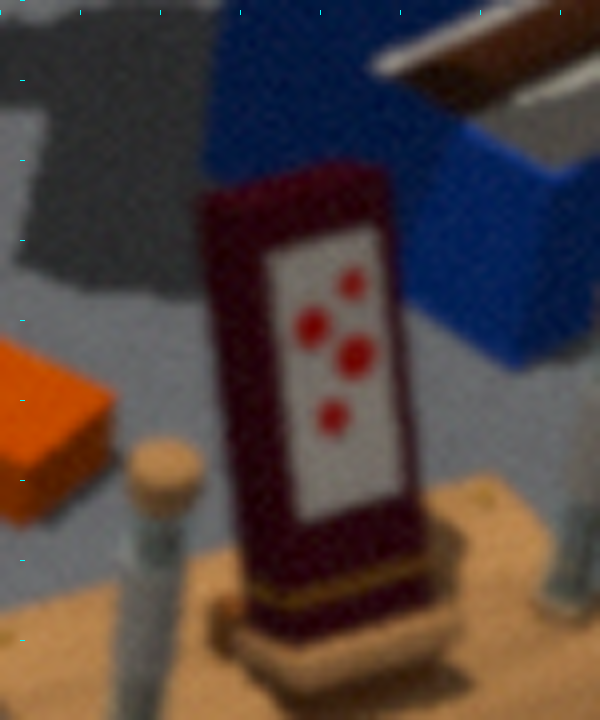

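View pics/t34z.png

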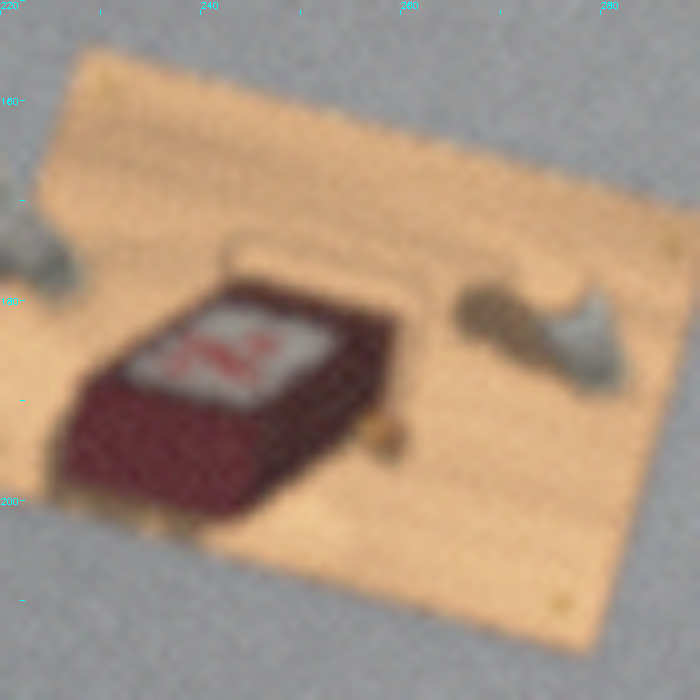

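```bash
python3 - <<'E'
from home import *
s=pickle.load(open("s34.pkl","rb"));t=pickle.load(open("t34.pkl","rb"))
fit6([(s,(18,-31,0),(401.5,185.6)),(s,(18,31,0),(418.5,180)),(s,(-18,-31,0),(396,182.5)),(s,(-18,-31,170),(390,129.4)),(s,(-18,31,170),(407.5,124.8)),(s,(18,31,170),(413.5,126.6)),
(t,(18,-31,170),(246.5,192)),(t,(18,31,170),(229,188)),(t,(-18,-31,170),(242.5,202.5)),(t,(18,-31,0),(259.5,182)),(t,(18,31,0),(243,177.8))])
for p in[(18,-31,0),(18,31,0),(18,-31,170),(18,31,170),(-18,-31,170),(-18,31,170)]: print(p,(proj(s,SP(*p))+.5).round(1),(proj(t,SP(*p))+.5).round(1))
E
```

```text
seat xyz [-1.7  5.   0.5] rotvec deg (roll x,lean -y,yaw z) [ 1.1  1.1 -1.3]
[-0.   0.6  0.9  0.5 -0.3  0.5 -1.  -0.   0.1 -0.5  0.5 -0.7 -0.3  0.3
 -1.2 -1.   1.3  0.3  0.   0.7  0.2  0.2 -0.1  0.3  0.   0.   0.  -0. ]
(18, -31, 0) [[400.5 186.7]] [[260.9 182.5]]
(18, 31, 0) [[418.3 181.2]] [[244.5 178.1]]
(18, -31, 170) [[394.3 131.1]] [[246.5 192.7]]
(18, 31, 170) [[413.2 126.2]] [[228.1 187.7]]
(-18, -31, 170) [[388.2 129.6]] [[244.4 203.2]]
(-18, 31, 170) [[406.6 124.8]] [[226.1 198.2]]
```

```bash
python3 - <<'E'
from home import *
s=pickle.load(open("s34.pkl","rb"))["frame"];cv2.imwrite("pics/s34full.png",s)
o=sensors.get_obs();st_(o)
E
```

```text
t 30.8333 tcp [409.2 463.3 305.2] rot [-2.371  1.569 -2.614] F [-0.2 -0.3  0.2] w 92.3 q [ 0.72  0.48  1.09  0.    1.57 -0.61]
```

View pics/s34full.png

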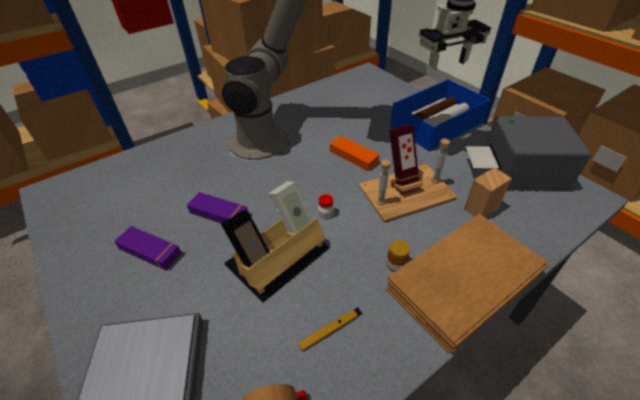

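The box stands on the seat at (405,155), face to the front. The tubes, jars, case, lighter and the other boxes look the same as at the start, and the hand is clear. I'm handing in.

```bash
python3 - <<'E'
from plant import bot
print(bot.close_job())
E
```

```text
the job is handed in; nothing more can be done
None
```

The job is handed in, at about 31 s of the 58 s allowed. The gift box is on the seat, leaning back against the leg with its pictured face to the front.

- **Leg:** I swung it up until the force rose to about 12 N with almost no further movement. Its outline then matched the stop position to within about 1–2 pixels in both views.
- **Gift box:** I drew it out of the middle slot along its own length and stood it on the seat. I then opened the fingers a little and let it lean back gradually onto the leg.
- **Failed first attempt:** The box came to rest rolled about 9° sideways, probably with a rear corner on one of the hinge posts. I re-gripped it by its sides, lifted it about 10 mm, moved it forward, lowered it and slid it back. The highest force I saw was about 28 N, on an earlier push down before that lift.
- **Last check (two views):**

| Quantity | Measured | Allowed |
|---|---|---|
| Seat x (front to back) | −1.7 mm | −8 to +12 mm |
| Seat y (sideways) | 5 mm | ±15 mm |
| Seat z (height) | 0.5 mm | ±6 mm |
| Lean | about 24° | 20 to 30° |
| Roll | about 1° | none given |
| Yaw | about 1° | within 8° |

The hand was open and clear, with no contact force. The other goods looked unmoved in the final picture, which I judged by eye.

**Disagreements:** The front edge of the seat sat 1–2 pixels (a few mm) off where my model put it, so the sideways figure could be off by that much. Both cameras agreed on the box position to about 1.3 pixels.

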